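# Find the high spot of a bent stirrer shaft

## Task

Take the dial indicator's carriage by its grip bar and lower it until the plunger bears on the bent stirrer shaft and the dial shows about 7 mm. Then gently turn the shaft in its V-blocks by the impeller's paddles, watching the dial, and leave it with its high spot under the plunger (the highest reading of the turn), the carriage left down and nothing else on the bench disturbed. The indicator is delicate: do not touch it with the robot or run the plunger to the end of its travel.

Things in the scene. Friction and masses are not known exactly. Their poses are not given: they have to be found in the camera images.
- gauge: run-out gauge, fixed: black granite plate 200 x 350 mm, top 28 mm high, with two V-blocks holding a stirrer shaft and, at the back, a steel column 22 mm thick, 240 mm high. Origin: on the bench below shaft_axis. x from the shaft to the column, which stands at x = 85 mm, y = 0; y along the shaft to the impeller; z up. V-blocks at y = -85 and 85 mm, 58 mm wide over the hold-downs, which reach 129 mm up
- shaft_axis (a point): fixed point of the gauge (does not turn with the shaft) on the shaft's turning axis under the plunger, 85 mm above the bench; axes as the gauge's. The shaft is 10 mm thick steel, straight in the V-blocks, bowed 3 mm to one side under the plunger; the bow's direction is unmarked and unrelated to the paddles. Sprung hold-downs keep it seated with a drag of 0.06 N m: it turns either way without end and stays where left
- carriage (a joint): how far the carriage is lowered on the column, m: 0 top, 0.075 bottom; it slides straight down and a brake holds it wherever it is left (about 4 N moves it down, 13 N up). At 0 the free plunger tip is 140 mm above the bench
- grip_bar (a point): middle of the carriage's grip bar, a black round bar 16 mm thick, 60 mm long, level along the gauge's y axis, 115 mm to the -y side of the column; 197 mm above the bench with the carriage at 0. Axes as the gauge's. Take it from above, across its thickness
- indicator: dial indicator on the carriage's arm, straight above the shaft's middle: case 80 mm wide, 17 mm thick, face up, 65 mm above the free plunger tip, stem below. Origin: the free plunger tip. Face: a line each mm (long ones each 5 mm), zero towards the gauge's -x; the needle turns clockwise from above as the plunger is pushed in, 20 mm a turn
- plunger (a joint): dial reading, m: how far the plunger is pushed in, 0 free, end of travel 0.016. Spring: 0.6 N at 0, rising 0.08 N per mm
- plunger_tip (a point): middle of the underside of the plunger's flat 12 mm tip. Axes as the gauge's. As the shaft turns under it, the tip rises and falls by 3 mm either way about a height of 90 mm above the bench, once a turn
- impeller: white plastic impeller fixed on the shaft's end, 150 mm to the +y side of shaft_axis: hub 28 mm thick, 30 mm long; four equal flat paddles 90 degrees apart, to 40 mm from the axis, 8 mm thick, 18 mm wide along the shaft. Origin: hub middle, on the axis. y along the shaft; paddles along its +z, -z, +x, -x. Push or pinch a paddle standing near upright and carry it round the axis, then take the next
- spare_impeller: bystander: a loose impeller like the mounted one, lying flat on the bench. Origin: middle of its underside
- hex_key: bystander: dark hex key, 70 mm long, lying on the granite plate in front of the shaft. Origin: under the middle of its long leg
- marker: bystander: grey marker pen with black cap, 122 mm long. Origin: underside
- beaker: bystander: glass beaker 68 mm wide, 95 mm high. Origin: middle of its underside
- jar: bystander: amber jar with white lid, 52 mm wide, 62 mm high. Origin: middle of its underside
- screw_tray: bystander: low white tray 100 x 75 x 22 mm. Origin: middle of its underside
- wash_bottle: bystander: pale wash bottle 62 mm wide, 180 mm high. Origin: middle of its underside

How it is judged:
By the outcome, as a careful person would: the job done as asked, in the order asked, and still so for the second after the job is handed in, with the robot touching nothing.
It also fails if it takes over 72 s, if anything falls off the work surface, if the arm or the gripper's body presses on something with over 40 N, if the wrist force passes 120 N, or if a joint passes its speed limit or range.

## Robot

A 7-joint arm with a two-finger parallel gripper is mounted at the origin on the work surface. World frame = base frame: x ahead of the robot, y to its left, z up, the work surface at z = 0. Lengths are in m, angles in rad, forces in N, time in s.
With the tool pointing down it reaches from about 0.4 to 0.85 m from the base axis. Payload 6.9 kg.
Tool frame: the origin (TCP) lies midway between the tips of the shut fingers; the grasp point (between the pads) lies 19 mm behind it (arm.hold_point_z is the distance from the TCP to the grasp point, in m); z points along the fingers, y is the direction in which the jaws open and shut (so a half turn about z gives the same grasp; the last joint's range is limited). The gripper opens to 85 mm and grips with 20 to 120 N. Pads are 22 mm wide; open, the fingers measure 114 mm over their backs; the gripper's body (76 mm by 85 mm) begins 54 mm behind the grasp point. The pads swing forward as they close: fully open they stand 13 mm farther back than shut.
Start: joints at [1.405, 0.507, -0.238, 1.5, 0.126, 1.149, -0.155], TCP at [0.167, -0.602, 0.231] pointing down, gripper open.
Joint ranges: [-3.08, 3.08], [-0.24, 2.05], [-1.43, 1.35], [0, 2.5], [-1.52, 4.66], [0.17, 1.96], [-2.89, 2.89]. Speed limits (rad/s): [2.39, 2.39, 3.14, 3.14, 3.14, 3.14, 3.14].

## Interface

Orientations are given as a unit quaternion [x, y, z, w].
In Python, from bench import telemetry, eyes, arm gives the robot as it stands. The module is installed in compiled form; this text tells all that it offers.
- The arm moves only by the tool step_arm, never from a script. Its argument "plan" is a list of rows, each a list of 3 entries, a list of its own where there are three numbers: the opening, from -1 (shut) to 1 (fully open), so that 0 is half open, then the shift along the tool's x, y, z in m, then the turn, a rotation vector about the tool's x, y, z in rad. A call has 1 to 5 rows; each row is the pose to reach, as a shift and turn from the pose commanded when the call began, along the tool's axes at that moment; what a row does not reach only later rows make up. A row lasts 1/8 s, in which the tool goes at most 62.5 mm and 10.7 degrees, less where a joint would pass 70% of its speed; a pose out of reach is approached as far as the arm can. A call with a gripper value outside its range is refused whole. The fingers move at their own pace and stop on an object; the grip force is fixed at half the most. Time passes only in rows, so rows that repeat a pose let the fingers close. It gives the time, the measured TCP pose, the force and the opening at its end, in the units of the state.
- telemetry.observe(): the state, without advancing time (a new reading comes with each control period).
- eyes.capture(name): name is "side" or "top" or "wrist"; returns a dict with "img" (400x640x3 uint8, red, green, blue), "z_map" (400x640 float32, m along the optical axis (not along the pixel's ray), 0 where there is no reading), "fx", "fy", "cx", "cy" (pixels), "rvec" (rotation vector, rad) and "tvec" (3), from world to camera coordinates, as OpenCV has them; the wrist camera has in their place "T_tool_cam" (4x4, takes a point from camera to tool coordinates, whose origin is the TCP and whose axes are the flange's). Camera axes: x right, y down, z forward; pixel columns grow to the right and rows downward; lengths in m; the calibration is good to about 2 mm. A picture is of the moment at which its call begins: read the wrist's pose just before it.
- arm.finish_job(): hands the job in, once; it reports no verdict.
The state is a dict: "clock": time; "qpos": joint angles; "qd": joint speeds; "joint_torque": joint torques, N m; "tcp_pos": TCP position; "tool_rot": TCP orientation; "force": force on the tool from outside, world axes, zero at the start; "torque": the same for the moment, N m; "grip_width": finger opening in m.
Only numpy, scipy, OpenCV 4.12 (cv2) and the standard library are available. Lean on these libraries where they do the work, as an engineer would, in place of code of your own. Each camera call takes 0.05 s, during which the arm holds its last target.

## Working session

There is one attempt and no reset: what is moved stays moved. The work goes in short steps, Python scripts to look and compute and a tool call to move; the robot and the scene stay as the last step left them, time stands still between calls to the robot, and variables do not carry over. Pictures are saved under pics/ and viewed, and the job is handed in when it is done.

Besides the shell and the picture viewer there is one more tool, called after ">>>" as a command line: name --argument value ..., lists and objects as JSON in quotes. step_arm: Moves the arm, as the interface text tells. Its arguments: {"type":"object","properties":{"plan":{"type":"array","items":{"type":"array"}}},"required":["plan"]}

```bash
mkdir -p pics
cat > h.py <<'E'
import numpy as np, cv2
from scipy.spatial.transform import Rotation as R
from bench import telemetry, eyes, arm
def cap(n,f):
    s=telemetry.observe(); d=eyes.capture(n); d['s']=s
    cv2.imwrite('pics/'+f, d['img'][:,:,::-1]); np.savez('pics/'+f[:-4]+'.npz',**{k:v for k,v in d.items() if k!='s'},tp=s['tcp_pos'],tr=s['tool_rot'])
    return d
def Twc(d):
    if 'rvec' in d:
        Rm=cv2.Rodrigues(np.array(d['rvec'],float))[0]; T=np.eye(4); T[:3,:3]=Rm.T; T[:3,3]=-Rm.T@np.array(d['tvec']).ravel(); return T
    tp,tr=(d['s']['tcp_pos'],d['s']['tool_rot']) if 's' in d else (d['tp'],d['tr'])
    T=np.eye(4); T[:3,:3]=R.from_quat(tr).as_matrix(); T[:3,3]=tp
    return T@np.array(d['T_tool_cam'])
def pt(d,u,v,z=None):
    T=Twc(d); r=np.array([(u-d['cx'])/d['fx'],(v-d['cy'])/d['fy'],1.])
    if z is None: c=r*float(d['z_map'][int(v),int(u)]); return T[:3,:3]@c+T[:3,3]
    w=T[:3,:3]@r; o=T[:3,3]; return o+w*(z-o[2])/w[2]
def proj(d,p):
    T=np.linalg.inv(Twc(d)); c=T[:3,:3]@np.array(p)+T[:3,3]
    return np.array([c[0]/c[2]*d['fx']+d['cx'],c[1]/c[2]*d['fy']+d['cy']])
def load(f): return dict(np.load('pics/'+f+'.npz'))
E
python3 - <<'E'
from h import *
for n in ['side','top','wrist']:
    d=cap(n,n+'0.png'); print(n,d['fx'],Twc(d).round(3).tolist())
print(telemetry.observe())
E
```

```text
side 471.0746645834582 [[-0.978, -0.135, 0.16, 0.307], [-0.209, 0.659, -0.722, 0.875], [-0.008, -0.74, -0.673, 0.961], [0.0, 0.0, 0.0, 1.0]]
top 381.8658869257519 [[-0.081, -0.972, 0.22, 0.287], [-0.997, 0.078, -0.021, 0.021], [0.003, -0.221, -0.975, 1.17], [0.0, 0.0, 0.0, 1.0]]
wrist 341.0480920189591 [[0.266, -0.929, -0.257, 0.232], [-0.964, -0.256, -0.071, -0.583], [-0.0, 0.266, -0.964, 0.373], [0.0, 0.0, 0.0, 1.0]]
{'clock': 0.15, 'qpos': array([ 1.40549222,  0.50816537, -0.23751587,  1.50086422,  0.12571487,
        1.14891583, -0.15477022]), 'qd': array([-3.54975154e-04, -9.04923433e-04,  1.36438331e-05, -2.75288956e-03,
       -3.12706113e-04,  7.57012770e-04, -1.46912947e-03]), 'joint_torque': array([-2.36250620e-03, -6.21012068e+01, -2.18925968e+00, -2.49840063e+01,
        1.27258489e-02,  9.07774345e-03,  3.71479325e-05]), 'tcp_pos': array([ 0.16701093, -0.60189177,  0.23062917]), 'tool_rot': array([ 9.90845920e-01,  1.34995914e-01, -1.14231734e-04, -6.73383510e-04]), 'force': array([ 0.6156886 , -0.53398969,  0.06951486]), 'torque': array([ 0.0044009 ,  0.04583494, -0.01706216]), 'grip_width': 0.08564739871830893}
```

View pics/side0.png

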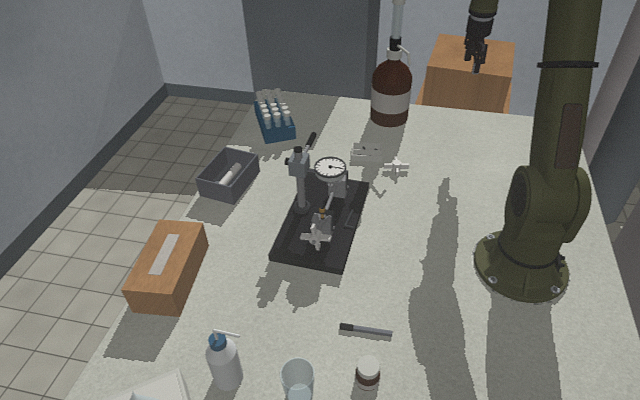

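View pics/top0.png

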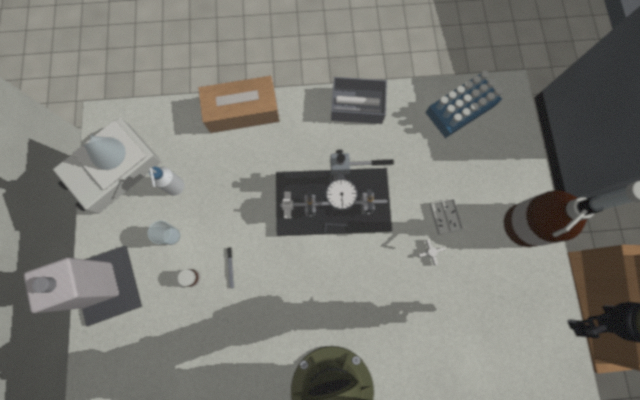

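View pics/wrist0.png

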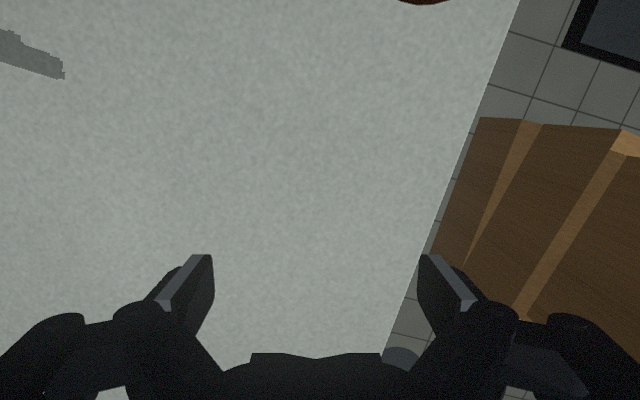

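The side and top views show the gauge in mid-bench. In the top view the column is near (340,158), the grip bar near (380,162) and the impeller near (288,205), so gauge +y points to world +y. Next I zoom in and measure.

Run:
```python
from h import *
d=load('top0'); im=d['img'][135:250,260:410,::-1]; cv2.imwrite('pics/topz.png',cv2.resize(im,None,fx=5,fy=5,interpolation=cv2.INTER_CUBIC))
s=load('side0'); im=s['img'][120:280,250:420,::-1]; cv2.imwrite('pics/sidez.png',cv2.resize(im,None,fx=3.7,fy=3.7,interpolation=cv2.INTER_CUBIC))
```

```text
(no output)
```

View pics/topz.png

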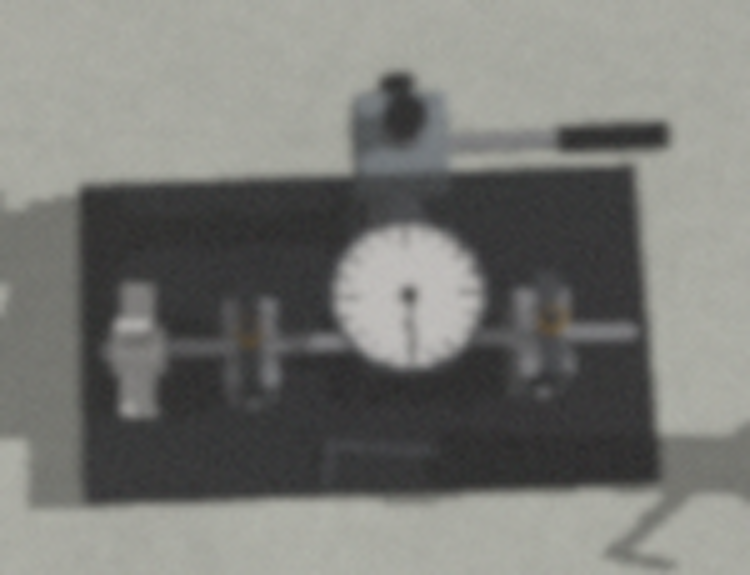

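View pics/sidez.png

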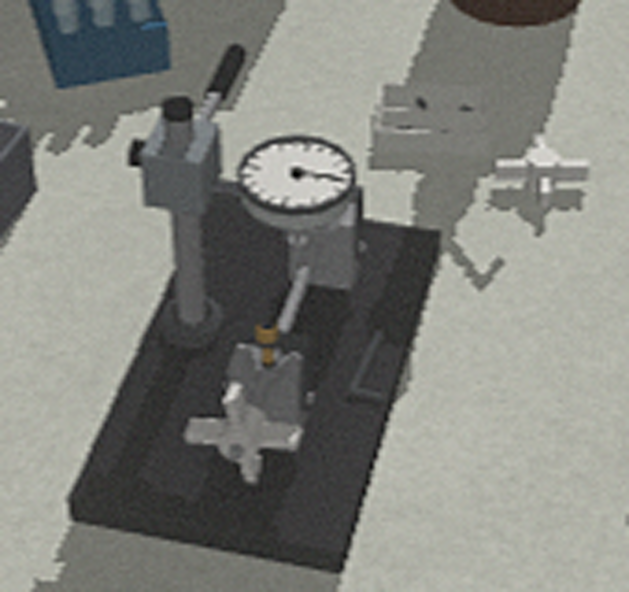

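Run:
```python
from h import *
d=load('top0')
f=lambda a,b,z:pt(d,a/5+260-0.4,b/5+135-0.4,z)
C=[f(*c,.028) for c in [(82,187),(632,170),(658,482),(85,500)]]
for c in C: print(c.round(4))
print('edges',[np.linalg.norm(C[i]-C[(i+1)%4]).round(4) for i in range(4)], 'ctr',np.mean(C,0))
print('yaw of y axis', [np.degrees(np.arctan2(*(-(a-b))[:2])).round(2) for a,b in [(C[0],C[1]),(C[3],C[2])]], [np.degrees(np.arctan2((a-b)[1],(a-b)[0])).round(2) for a,b in [(C[0],C[3]),(C[1],C[2])]])
a,b=f(558,136,.197),f(668,134,.197); print('bar',a,b,(a+b)/2)
print('face',f(408,295,.205)); print('imp',f(137,350,.085))
s=load('side0'); g=lambda a,b,z=None:pt(s,a/3.7+250-.4,b/3.7+120-.4,z)
print('face side',g(297,173,.205),g(297,173)); print('bar side',g(228,70,.197)); 
print('hub top',f(137,325,.1),'colside',g(177,108,.24)); print('coltop',f(400,118,.24))
for c in [(75,515),(340,570),(440,232)]: print('side corner',g(*c,.028))
```

```text
[0.6421 0.1166 0.028 ]
[ 0.6257 -0.2266  0.028 ]
[ 0.4295 -0.2185  0.028 ]
[0.4464 0.1261 0.028 ]
edges [np.float64(0.3436), np.float64(0.1964), np.float64(0.345), np.float64(0.196)] ctr [ 0.53593509 -0.05059753  0.028     ]
yaw of y axis [np.float64(-177.26), np.float64(-177.19)] [np.float64(-2.76), np.float64(-2.35)]
bar [ 0.5976854  -0.15275653  0.197     ] [ 0.59410246 -0.21156835  0.197     ] [ 0.59589393 -0.18216244  0.197     ]
face [ 0.51513748 -0.06379082  0.205     ]
imp [0.52336538 0.08568472 0.085     ]
face side [ 0.51185735 -0.05342797  0.205     ] [ 0.51424049 -0.06423819  0.19620012]
bar side [ 0.59122862 -0.17491746  0.197     ]
hub top [0.53475176 0.08385709 0.1       ] colside [ 0.59914111 -0.06457538  0.24      ]
coltop [ 0.60003705 -0.0654747   0.24      ]
side corner [0.63149185 0.13363014 0.028     ]
side corner [0.44146193 0.14366358 0.028     ]
side corner [ 0.42802452 -0.21812708  0.028     ]
```

Run:
```python
from h import *
G=np.full((60,80),np.nan)
for n in ['top0','side0']:
    d=load(n); T=Twc(d); z=d['z_map']; v,u=np.mgrid[0:400,0:640]
    P=np.stack([(u-d['cx'])/d['fx']*z,(v-d['cy'])/d['fy']*z,z],-1)@T[:3,:3].T+T[:3,3]
    m=(z>0)&(P[...,2]>0.04)
    for p in P[m]:
        i=int((p[0]+.1)/.025); j=int((p[1]+.9)/.025)
        if 0<=i<44 and 0<=j<72: G[i,j]=np.nanmax([G[i,j],p[2]])
print('cols y from -.9 step .05; heights cm')
print('      '+''.join('%4d'%round((-.9+.025*j)*100) for j in range(0,72,2)))
for i in range(43,-1,-1):
    print('%5.2f '%(-.1+.025*i)+''.join('%2s'%('..' if np.isnan(G[i,j]) else '%2d'%min(99,int(G[i,j]*100))) for j in range(72)))
```

```text
cols y from -.9 step .05; heights cm
       -90 -85 -80 -75 -70 -65 -60 -55 -50 -45 -40 -35 -30 -25 -20 -15 -10  -5   0   5  10  15  20  25  30  35  40  45  50  55  60  65  70  75  80  85
 0.97 ................................................................................................................................................
 0.95 ................................................................................................................................................
 0.93 .............................................................. 7 7.............. 9 9 9 9 9 9 8..................................................
 0.90 ........................ 4 5 5.................... 7 7 7 7 7 7 7 7.............. 9 9 9 9 9 9 9 9 9 9............................................
 0.88 ........................ 5101010.................. 7 7.......... 7.............. 9 9 9 9 9 9 9 9 9 9............................................
 0.85 ...................... 51010101010 9 5............ 6 7.......... 7 7.......... 4 9 9 9 9 9 9 9 9 9 9............................................
 0.83 
[... 5031 characters left out ...]
..........62625753494542373228 5................................................................
-0.02 ........................................................6162605752484541373328 8................................................................
-0.05 ..........................................................55545251454239353129..................................................................
-0.08 ....................................................................3131313028..................................................................
-0.10 ...................................................................... 6 6 6....................................................................
```

The bar is at about (0.594,-0.180,0.197), the gauge origin at (0.515,-0.061), and yaw is -2.7°. The tall bottle at about (0.4,-0.62) should be passed on the inside.

>>> step_arm --plan '[[1, [0.04, -0.04, -0.01], [0, 0, -0.18]], [1, [0.08, -0.08, -0.02], [0, 0, -0.36]], [1, [0.12, -0.12, -0.03], [0, 0, -0.54]], [1, [0.163, -0.165, -0.04], [0, 0, -0.72]], [1, [0.163, -0.165, -0.04], [0, 0, -0.9]]]'

```text
clock: 0.78
tcp_pos: [0.2832, -0.3954, 0.2726]
tool_rot: [0.83, 0.558, 0.0, 0.001]
force: [-0.4, -0.7, -0.5]
grip_width: 0.0853
```

>>> step_arm --plan '[[1, [0.05, 0.033, 0], [0, 0, -0.1]], [1, [0.1, 0.066, 0], [0, 0, -0.2]], [1, [0.15, 0.1, 0], [0, 0, -0.3]], [1, [0.2, 0.133, 0], [0, 0, -0.345]], [1, [0.25, 0.166, 0], [0, 0, -0.345]]]'

```text
clock: 1.4
tcp_pos: [0.5316, -0.2332, 0.271]
tool_rot: [0.726, 0.687, -0.0, -0.0]
force: [1.0, -1.4, -0.2]
grip_width: 0.0854
```

Run:
```python
from h import *
d=cap('wrist','w1.png'); s=d['s']; print(s['tcp_pos'],R.from_quat(s['tool_rot']).as_matrix().round(3).tolist(),s['qpos'].round(2))
```

```text
[ 0.53159371 -0.23317627  0.27104843] [[0.055, 0.998, -0.0], [0.998, -0.055, -0.0], [-0.0, -0.0, -1.0]] [ 0.78  0.46 -0.65  1.55  0.29  1.23  0.03]
```

View pics/w1.png

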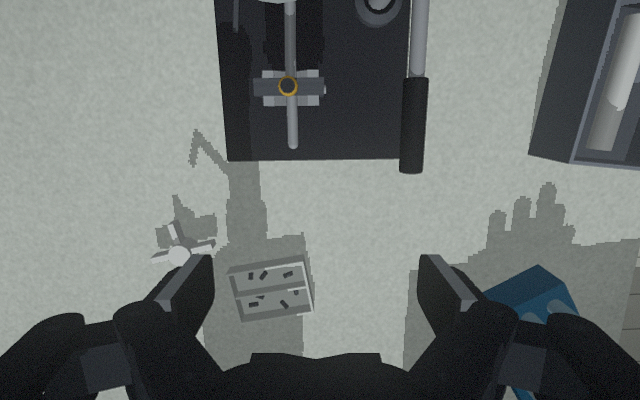

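The wrist view shows the grip bar from (415,77) to (411,172), running nearly vertical, with V-block 1 at (288,87).

Run:
```python
from h import *
d=load('w1')
for z in (.197,.205): print(pt(d,416,78,z),pt(d,411.5,172,z))
print('depth',pt(d,415,100),pt(d,413,150)); print('shaft',pt(d,293,145,.09),pt(d,291,40,.085))
print('plate front/right corners',pt(d,228,160,.028),pt(d,402,158,.028))
```

```text
[ 0.59624461 -0.15180177  0.197     ] [ 0.59461932 -0.20884151  0.197     ]
[ 0.5939862  -0.15228248  0.205     ] [ 0.59242097 -0.20721408  0.205     ]
depth [ 0.59640497 -0.16442704  0.19526269] [ 0.59575207 -0.19497971  0.19538504]
shaft [ 0.5121898  -0.19845389  0.09      ] [ 0.51690137 -0.10705248  0.085     ]
plate front/right corners [ 0.43288974 -0.21756908  0.028     ] [ 0.6300126  -0.22648705  0.028     ]
```

>>> step_arm --plan '[[1, [0.025, 0.031, 0], [0, 0, 0]], [1, [0.049, 0.062, 0.02], [0, 0, 0]], [1, [0.049, 0.062, 0.06], [0, 0, 0]], [1, [0.049, 0.062, 0.093], [0, 0, 0]], [1, [0.049, 0.062, 0.093], [0, 0, 0]]]'

```text
clock: 2.08
tcp_pos: [0.593, -0.1886, 0.1757]
tool_rot: [0.726, 0.687, -0.001, -0.002]
force: [0.1, 0.3, -0.1]
grip_width: 0.0852
```

Run:
```python
from h import *
d=cap('wrist','w2.png'); d=cap('side','s2.png'); s=d['s']; print(s['tcp_pos'],s['force'])
```

```text
[ 0.59430497 -0.18864239  0.17778634] [ 0.41909307 -0.10314078  0.79121119]
```

View pics/w2.png

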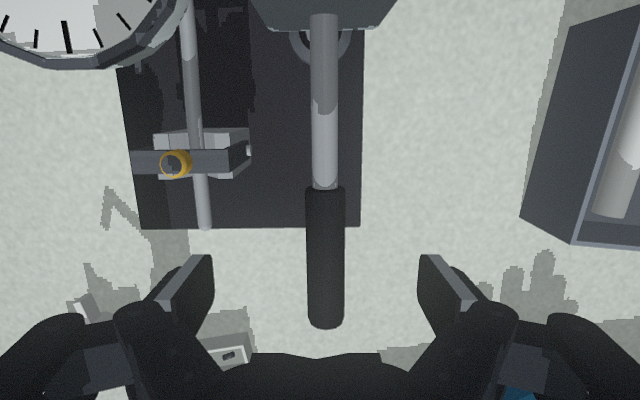

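View pics/s2.png

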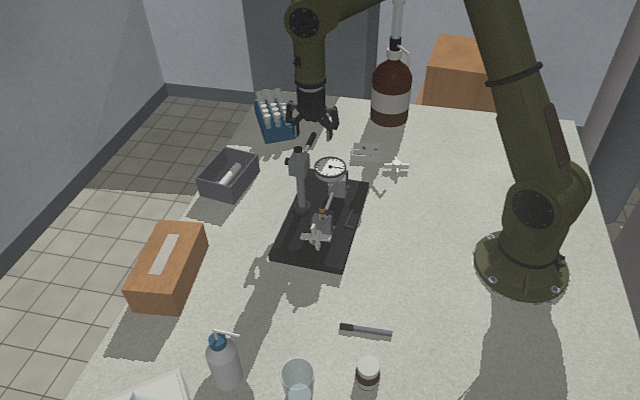

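>>> step_arm --plan '[[0, [0, 0.0015, 0], [0, 0, 0]], [-0.4, [0, 0.0015, 0], [0, 0, 0]], [-1, [0, 0.0015, 0], [0, 0, 0]], [-1, [0, 0.0015, 0], [0, 0, 0]], [-1, [0, 0.0015, 0], [0, 0, 0]]]'

```text
clock: 2.8
tcp_pos: [0.5973, -0.1887, 0.1789]
tool_rot: [0.726, 0.687, 0.001, 0.001]
force: [1.8, -1.6, 2.2]
grip_width: 0.0136
```

Run:
```python
from h import *
s=telemetry.observe(); print(s['tcp_pos'],s['force'],s['torque'],s['grip_width'])
```

```text
[ 0.59729481 -0.18869637  0.17888962] [ 1.84016387 -1.62996279  2.20710276] [-0.09653893 -0.49169623  0.13094976] 0.013562778311655404
```

>>> step_arm --plan '[[-1, [0, 0, 0.008], [0, 0, 0]], [-1, [0, 0, 0.018], [0, 0, 0]], [-1, [0, 0, 0.03], [0, 0, 0]], [-1, [0, 0, 0.04], [0, 0, 0]], [-1, [0, 0, 0.045], [0, 0, 0]]]'

```text
clock: 3.42
tcp_pos: [0.5973, -0.1887, 0.1328]
tool_rot: [0.726, 0.687, 0.001, 0.0]
force: [3.3, -1.0, 6.7]
grip_width: 0.014
```

>>> step_arm --plan '[[-1, [0, 0, 0.003], [0, 0, 0]], [-1, [0, 0, 0.006], [0, 0, 0]], [-1, [0, 0, 0.009], [0, 0, 0]], [-1, [0, 0, 0.009], [0, 0, 0]], [-1, [0, 0, 0.009], [0, 0, 0]]]'

```text
clock: 4.05
tcp_pos: [0.5972, -0.1887, 0.1241]
tool_rot: [0.726, 0.687, 0.001, 0.001]
force: [5.1, -1.2, 2.2]
grip_width: 0.0136
```

Run:
```python
from h import *
for n in ['side','top','wrist']:
    d=cap(n,n[0]+'3.png')
s=d['s'];print(s['tcp_pos'],s['force'],s['clock'])
def crop(f,u,v,w,k):
    im=cv2.imread(f'pics/{f}.png')[v-w:v+w,u-w:u+w]; return cv2.resize(im,(390,390),interpolation=cv2.INTER_CUBIC)
cv2.imwrite('pics/c3.png',np.hstack([crop('s3',328,180,30,8),crop('t3',341,196,24,8)]))
```

```text
[ 0.59722372 -0.18867634  0.12406885] [ 5.51260372 -1.19682135  2.34502984] 4.15
```

View pics/c3.png

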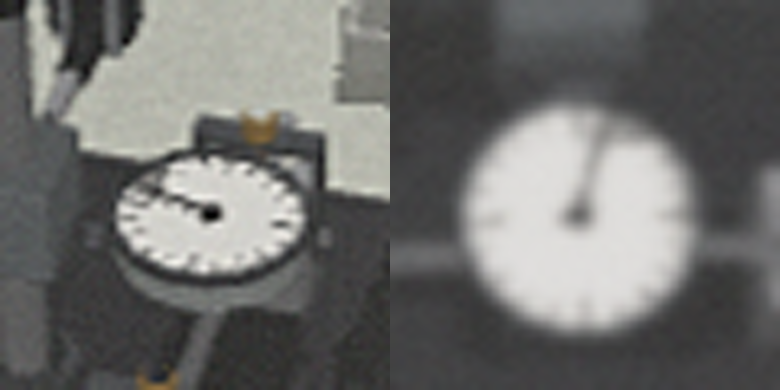

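View pics/w3.png

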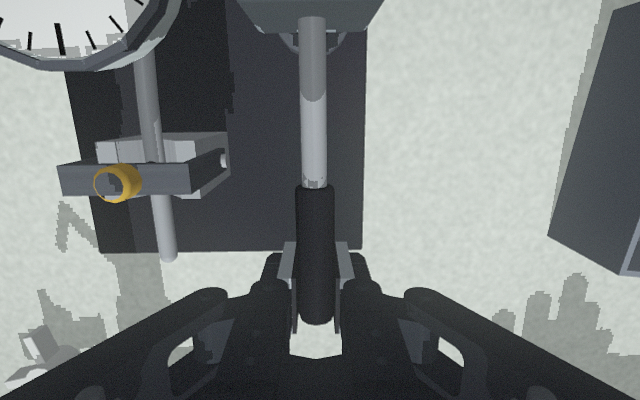

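Both views show the needle just past half a turn, near 11 mm. That is more than expected, so the carriage probably started a few mm down; the bar-top depth of 0.195 agrees. I'll write a proper dial reader to check.

```bash
cat >> h.py <<'E'
YAW=np.radians(-2.7)
def dial(d,show=None):
    im=d['img']; T=Twc(d)
    c0=proj(d,[.514,-.062,.15]); w=30
    hsv=cv2.cvtColor(im,cv2.COLOR_RGB2GRAY); x0,y0=int(c0[0])-w,int(c0[1])-w
    g=hsv[y0:y0+2*w,x0:x0+2*w]; m=(g>150).astype(np.uint8)
    m=cv2.morphologyEx(m,cv2.MORPH_CLOSE,np.ones((7,7)))
    n,l,st,ce=cv2.connectedComponentsWithStats(m)
    # white blob nearest to centre of window with large area
    k=max(range(1,n),key=lambda i:st[i,4]-20*np.hypot(*(ce[i]-w)))
    cs,_=cv2.findContours((l==k).astype(np.uint8),cv2.RETR_EXTERNAL,cv2.CHAIN_APPROX_NONE)
    hull=cv2.convexHull(max(cs,key=len)); e=cv2.fitEllipse(hull); u,v=e[0][0]+x0,e[0][1]+y0
    zz=d['z_map'][int(v)-3:int(v)+4,int(u)-3:int(u)+4]; r=np.array([(u-d['cx'])/d['fx'],(v-d['cy'])/d['fy'],1.])
    C=T[:3,:3]@(r*np.median(zz))+T[:3,3]
    # rectify: up = gauge -x (zero), right = clockwise side
    ex=np.array([np.cos(YAW),np.sin(YAW),0]); ey=np.array([-np.sin(YAW),np.cos(YAW),0])
    S=400;k=S/0.08; N=np.zeros((S,S),np.float32);M=N.copy()
    jj,ii=np.meshgrid(np.arange(S),np.arange(S)); a=(jj-S/2)/k; b=(S/2-ii)/k
    P=C+b[...,None]*(-ex)+a[...,None]*(ey)   # zero up; from above, -x up => +y right
    Q=(P-T[:3,3])@T[:3,:3]
    mu=(Q[...,0]/Q[...,2]*d['fx']+d['cx']).astype(np.float32); mv=(Q[...,1]/Q[...,2]*d['fy']+d['cy']).astype(np.float32)
    W=cv2.remap(im,mu,mv,cv2.INTER_LINEAR)
    if show: cv2.imwrite('pics/'+show,W[:,:,::-1])
    gr=cv2.cvtColor(W,cv2.COLOR_RGB2GRAY).astype(float)
    th=np.radians(np.arange(0,360,1)); rr=np.linspace(.008,.022,30)*k
    prof=np.array([cv2.remap(gr.astype(np.float32),(S/2+rr*np.sin(t)).astype(np.float32)[None],(S/2-rr*np.cos(t)).astype(np.float32)[None],1).mean() for t in th])
    dk=np.median(prof)-prof; i=int(np.argmax(dk)); idx=np.arange(i-12,i+13); wt=np.clip(dk[idx%360]-dk[i]*.3,0,None)
    ang=(wt*idx).sum()/wt.sum(); return ang/18%20, C, e
E
python3 - <<'E'
from h import *
for f in ['top0','side0','t3','s3']:
    r,C,e=dial(load(f),'dial_'+f+'.png'); print(f,round(r,2),C.round(4),np.round(e[1],1))
a=[cv2.imread(f'pics/dial_{f}.png') for f in ['side0','t3','s3']]
cv2.imwrite('pics/dd.png',cv2.resize(np.hstack(a),(798,266)))
d=load('w3');print(pt(d,315,210),pt(d,315,230))
E
```

```text
top0 19.89 [ 0.5167 -0.0644  0.1967] [26.7 27.2]
side0 14.25 [ 0.5028 -0.0878  0.1955] [32.3 70.4]
t3 10.89 [ 0.5169 -0.0642  0.1411] [26.3 27.4]
s3 15.64 [ 0.5725 -0.3254 -0.0017] [52.7 65.8]
[ 0.59843802 -0.15855537  0.14110963] [ 0.59797957 -0.16661384  0.14136671]
```

View pics/dd.png

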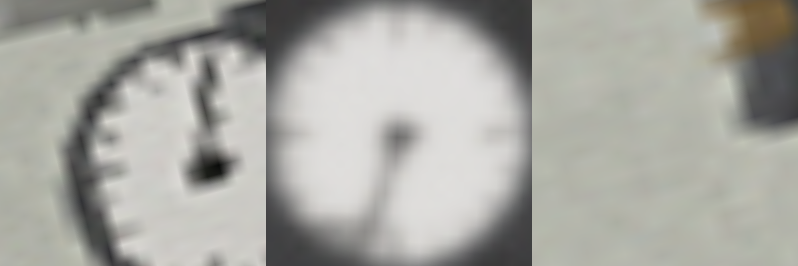

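The top view gives 10.9 mm with the face at z=0.141, so the tip is at 0.087, near the low spot. I'll raise the carriage 4 mm to get 7 mm.

>>> step_arm --plan '[[-1, [0, 0, -0.002], [0, 0, 0]], [-1, [0, 0, -0.004], [0, 0, 0]], [-1, [0, 0, -0.004], [0, 0, 0]], [-1, [0, 0, -0.004], [0, 0, 0]]]'

```text
clock: 4.7
tcp_pos: [0.5972, -0.1887, 0.1265]
tool_rot: [0.726, 0.687, 0.001, -0.0]
force: [9.6, -2.3, -8.7]
grip_width: 0.0138
```

```bash
sed -i 's/def dial(d,show=None):/def dial(d,show=None,C0=None):/; s/^    # rectify/    if C0 is not None: C=np.array(C0)\n    # rectify/' h.py
cat >> h.py <<'E'
def both(n):
    t=cap('top',f't{n}.png'); s=cap('side',f's{n}.png')
    r,C,_=dial(t,f'dt{n}.png'); Cs=None
    for f in [s]:
        try: q,_,_=dial(s,f'ds{n}.png',C0=C)
        except Exception as e: q=str(e)
    print('dial top',round(r,2),'side',q,'C',C.round(4),'force',np.round(s['s']['force'],1),'tcp',np.round(s['s']['tcp_pos'],4),'t',s['s']['clock'])
    cv2.imwrite(f'pics/d{n}.png',np.hstack([cv2.imread(f'pics/dt{n}.png'),cv2.imread(f'pics/ds{n}.png')]))
E
python3 - <<'E'
from h import *
print(dial(load('s3'),C0=dial(load('t3'))[1])[0],dial(load('side0'),C0=dial(load('top0'))[1])[0])
both(4)
E
```

```text
11.268900088153467 19.945571399233827
dial top 8.84 side 8.745474491400259 C [ 0.5165 -0.0638  0.1441] force [ 9.1 -1.1 -8.5] tcp [ 0.5972 -0.1887  0.1265] t 4.75
```

View pics/d4.png

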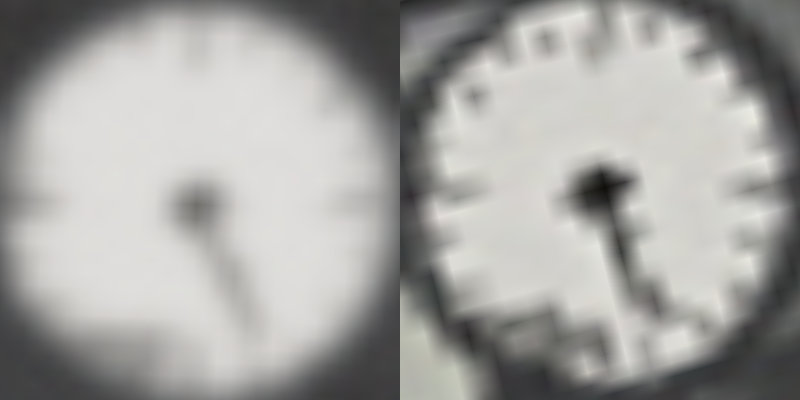

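>>> step_arm --plan '[[-1, [0, 0, -0.002], [0, 0, 0]], [-1, [0, 0, -0.002], [0, 0, 0]], [-1, [0, 0, -0.002], [0, 0, 0]]]'

```text
clock: 5.18
tcp_pos: [0.5972, -0.1887, 0.1284]
tool_rot: [0.726, 0.687, 0.001, -0.0]
force: [10.9, -2.1, -9.8]
grip_width: 0.0137
```

Run:
```python
from h import *
both(5)
```

```text
dial top 7.0 side 6.336662741318047 C [ 0.5167 -0.0639  0.1465] force [  9.1  -1.5 -10.1] tcp [ 0.5972 -0.1887  0.1284] t 5.225
```

>>> step_arm --plan '[[-1, [0, 0, 0.0013], [0, 0, 0]], [0, [0, 0, 0.0013], [0, 0, 0]], [0, [0, 0, 0.0013], [0, 0, 0]], [0, [0, 0, 0.0013], [0, 0, 0]], [0, [0, 0, 0.0013], [0, 0, 0]]]'

```text
clock: 5.9
tcp_pos: [0.5961, -0.1886, 0.1288]
tool_rot: [0.726, 0.687, -0.0, -0.0]
force: [0.1, -0.5, -0.5]
grip_width: 0.0433
```

Run:
```python
from h import *
both(6); print(telemetry.observe()['grip_width'])
```

```text
dial top 7.07 side 6.494968277137934 C [ 0.5166 -0.0638  0.1457] force [0.2 0.5 0.8] tcp [ 0.5962 -0.1886  0.1289] t 5.95
0.0426977692847709
```

The dial reads about 6.8 mm and the carriage has been released and is holding. Next I find the angle of the impeller paddles.

```bash
cat >> h.py <<'E'
EX=np.array([np.cos(YAW),np.sin(YAW),0]); EY=np.array([-np.sin(YAW),np.cos(YAW),0]); O=np.array([.5158,-.0625,0])
HUB=O+.15*EY+np.array([0,0,.085])
def imp(d,name):
    # rectified view of impeller front plane (y=+0.159): right = gauge -x (as seen from +y), up = z
    S=400;k=S/.11; jj,ii=np.meshgrid(np.arange(S),np.arange(S)); a=(jj-S/2)/k; b=(S/2-ii)/k
    P=HUB+.009*EY - a[...,None]*EX + b[...,None]*np.array([0,0,1.])
    T=Twc(d); Q=(P-T[:3,3])@T[:3,:3]
    W=cv2.remap(d['img'],(Q[...,0]/Q[...,2]*d['fx']+d['cx']).astype(np.float32),(Q[...,1]/Q[...,2]*d['fy']+d['cy']).astype(np.float32),cv2.INTER_LINEAR)
    cv2.imwrite('pics/'+name,W[:,:,::-1]); return W
E
python3 - <<'E'
from h import *
d=load('s6'); imp(d,'i6.png'); 
im=d['img'][190:260,280:350,::-1]; cv2.imwrite('pics/i6b.png',np.hstack([cv2.imread('pics/i6.png'),cv2.resize(im,(400,400))]))
print(proj(d,HUB), HUB)
E
```

```text
[314.36496792 237.00306934] [0.52286597 0.08733348 0.085     ]
```

View pics/i6b.png

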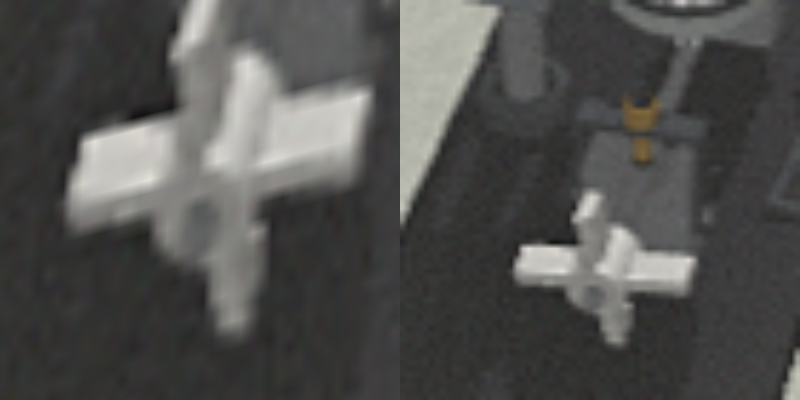

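>>> step_arm --plan '[[0, [0, 0, -0.04], [0, 0, 0]], [0, [0, 0, -0.1], [0, 0, 0]], [0, [0, 0, -0.16], [0, 0, 0]], [0, [0.03, -0.01, -0.175], [0, 0, 0]], [0, [0.085, -0.028, -0.175], [0, 0, 0]]]'

```text
clock: 6.62
tcp_pos: [0.5738, -0.1033, 0.3054]
tool_rot: [0.728, 0.686, 0.001, 0.001]
force: [1.3, 1.3, -1.1]
grip_width: 0.0424
```

>>> step_arm --plan '[[0, [0.05, -0.016, 0], [0, 0, 0]], [0, [0.1, -0.032, 0], [0, 0, 0]], [0, [0.15, -0.048, 0], [0, 0, 0]], [0, [0.19, -0.0606, 0], [0, 0, 0]], [-0.5, [0.19, -0.0606, 0.08], [0, 0, 0]]]'

```text
clock: 7.25
tcp_pos: [0.5247, 0.0966, 0.2452]
tool_rot: [0.724, 0.69, 0.005, 0.002]
force: [1.3, -1.0, -1.0]
grip_width: 0.026
```

```bash
cat >> h.py <<'E'
from scipy.spatial.transform import Slerp
def go(rho,phi,dy=.004,z=None):
    """shift/turn in present tool axes to fork pose at tilt phi deg, radius rho"""
    s=telemetry.observe(); Rc=R.from_quat(s['tool_rot']); p=np.array(s['tcp_pos'])
    f=np.radians(phi); u=np.sin(f)*EX+np.cos(f)*np.array([0,0,1.])
    t=HUB+dy*EY+rho*u; X=EY; Z=-u; Y=np.cross(Z,X); Rt=R.from_matrix(np.stack([X,Y,Z],1))
    return (Rc.inv().apply(t-p)).round(4), (Rc.inv()*Rt).as_rotvec().round(3)
E
python3 - <<'E'
from h import *
both(7); d=cap('wrist','w7.png'); print(d['s']['tcp_pos'],d['s']['grip_width'],d['s']['qpos'].round(2)); print(go(.06,10),go(.02,10))
imp(load('s7'),'i7.png')
E
```

```text
dial top 13.27 side 13.889554217515087 C [ 0.5355 -0.0877  0.1466] force [-5.  -2.2 -6.8] tcp [0.5194 0.0917 0.2346] t 7.3
[0.51950809 0.08997064 0.23697816] 0.021441803364027498 [ 0.26  0.41 -0.7   1.74  0.29  1.11 -0.58]
(array([0.0016, 0.0125, 0.0958]), array([ 0.169,  0.001, -0.007])) (array([0.0016, 0.0058, 0.1352]), array([ 0.169,  0.001, -0.007]))
```

View pics/w7.png

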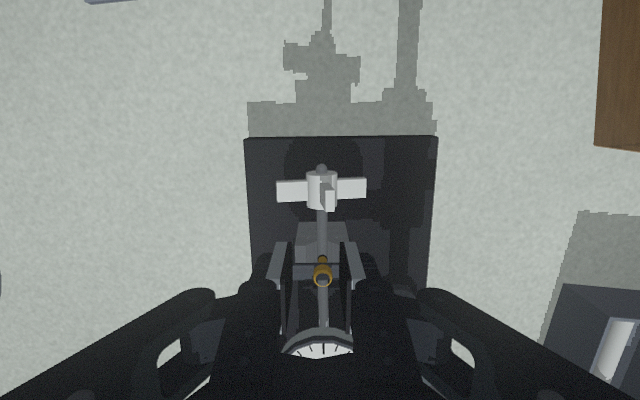

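View pics/s7.png

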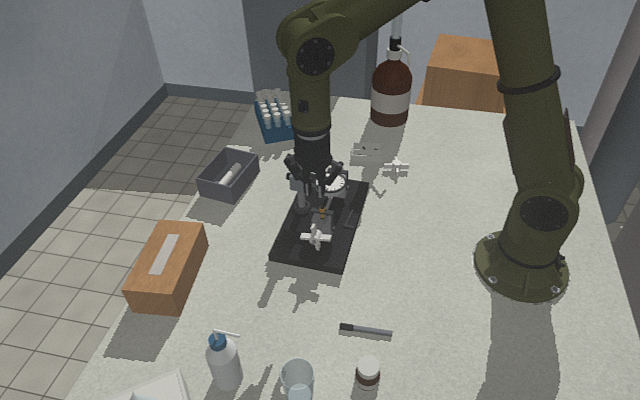

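View pics/t7.png

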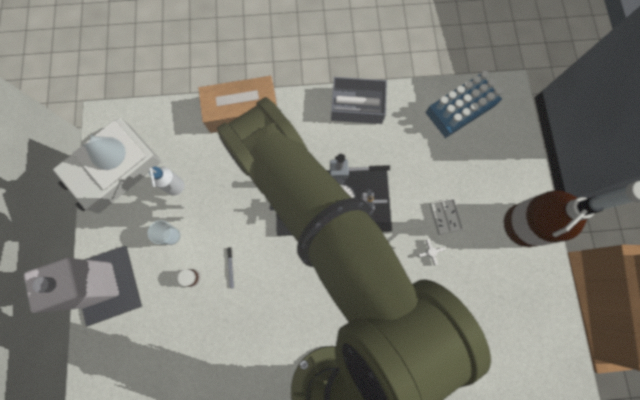

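The wrist view shows the mounted impeller with its hub near (321,185) and the upright paddle's tip at about (329,198), leaning towards +x. From here the arm partly hides the dial in both fixed views. I check the hub position before going in.

Run:
```python
from h import *
d=load('w7'); print('HUB',HUB.round(4))
for n,u,v,z in [('left pad end',277,191,.088),('right end',366,187,.082),('hub',321,190,.098),('uptip',329,196,.124)]:
    p=pt(d,u,v,z); q=pt(d,u,v); print(n,p.round(4),'depth',q.round(4),'gauge dx,dy',((p-HUB)@EX).round(4),((p-HUB)@EY).round(4))
im=d['img'][140:240,260:390,::-1]; cv2.imwrite('pics/w7z.png',cv2.resize(im,None,fx=6,fy=6))
```

```text
HUB [0.5229 0.0873 0.085 ]
left pad end [0.484  0.0883 0.088 ] depth [0.4849 0.0899 0.0947] gauge dx,dy -0.0388 -0.0009
right end [0.563  0.0863 0.082 ] depth [0.5629 0.0865 0.0828] gauge dx,dy 0.0401 0.0009
hub [0.5228 0.0896 0.098 ] depth [0.5228 0.0918 0.1069] gauge dx,dy -0.0002 0.0023
uptip [0.5289 0.0909 0.124 ] depth [0.5289 0.091  0.1244] gauge dx,dy 0.0058 0.0038
```

View pics/w7z.png

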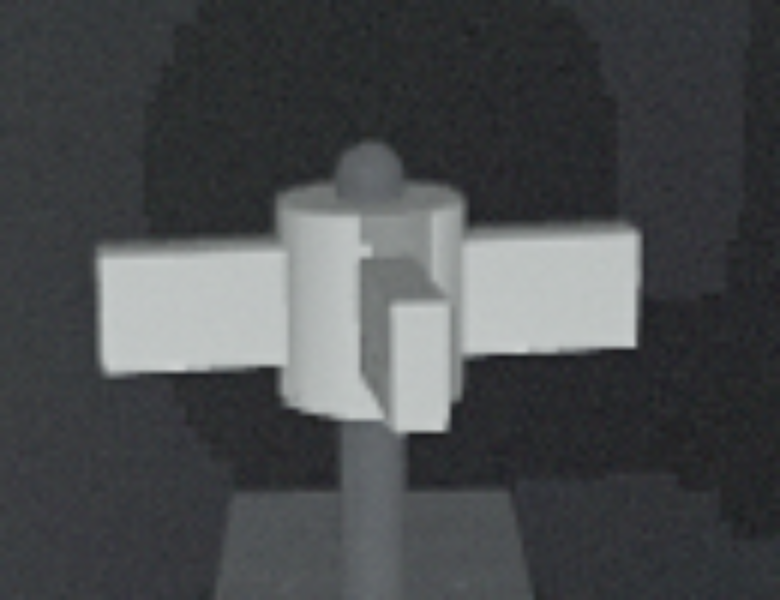

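>>> step_arm --plan '[[-0.5, [0.0016, 0.011, 0.05], [0.148, 0, 0]], [-0.5, [0.0016, 0.011, 0.096], [0.148, 0, -0.007]], [-0.5, [0.0016, 0.011, 0.096], [0.148, 0, -0.007]], [-0.5, [0.0016, 0.0082, 0.116], [0.148, 0, -0.007]], [-0.5, [0.0016, 0.0053, 0.135], [0.148, 0, -0.007]]]'

```text
clock: 8.02
tcp_pos: [0.5305, 0.0925, 0.11]
tool_rot: [0.722, 0.688, -0.049, -0.052]
force: [0.1, -0.2, 1.2]
grip_width: 0.0215
```

Run:
```python
from h import *
both(8); d=cap('wrist','w8.png'); print(d['s']['grip_width'],d['s']['force'].round(1),d['s']['qpos'].round(2)); print(go(.02,8.5))
for a in (-5,-15,-25,-35,-40): print(a,*go(.02,a))
```

```text
Traceback (most recent call last):
  File "h.py", line 53, in both
    r,C,_=dial(t,f'dt{n}.png'); Cs=None
          ~~~~^^^^^^^^^^^^^^^^
  File "h.py", line 31, in dial
    k=max(range(1,n),key=lambda i:st[i,4]-20*np.hypot(*(ce[i]-w)))
ValueError: max() iterable argument is empty
```

View pics/s8.png

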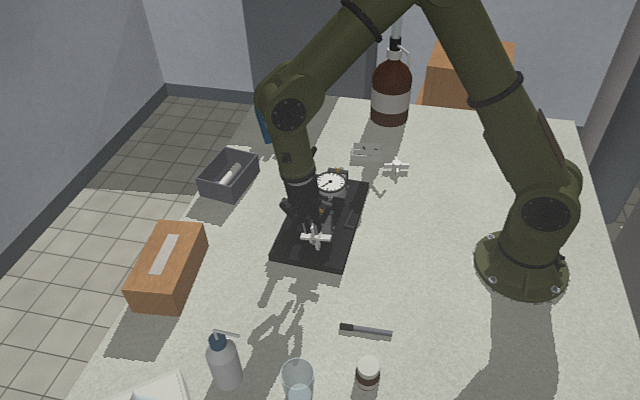

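The side camera sees the dial when the tool leans towards +x, so I carry the paddles towards +x.

```bash
cat >> h.py <<'E'
CD=np.array([.5166,-.0638,.1457])
def look(n,phis=(),rho=.02):
    s=cap('side',f's{n}.png'); q,_,_=dial(s,f'ds{n}.png',C0=CD)
    st=s['s']; w=cap('wrist',f'w{n}.png')
    zt=R.from_quat(st['tool_rot']).as_matrix()[:,2]
    print('side dial',round(q,2),'tilt',np.degrees(np.arctan2(-zt@EX,-zt[2])).round(1),'rel',((np.array(st['tcp_pos'])-HUB)@EX).round(4),((np.array(st['tcp_pos'])-HUB)@EY).round(4),(st['tcp_pos'][2]-.085).round(4),'F',st['force'].round(1),'grip',round(st['grip_width'],4),'t',st['clock'],st['qpos'].round(2))
    for a in phis: print(a,*go(rho,a))
    c=proj(s,CD).astype(int); z=cv2.resize(s['img'][c[1]-30:c[1]+30,c[0]-30:c[0]+30,::-1],(380,380))
    cv2.imwrite(f'pics/l{n}.png',np.hstack([cv2.resize(cv2.imread(f'pics/ds{n}.png'),(380,380)),z]))
E
python3 - <<'E'
from h import *
look(9,(8.5,15,22,29,36,43))
E
```

```text
side dial 6.49 tilt 8.4 rel 0.006 0.0049 0.0236 F [-0.  -0.8 -0.1] grip 0.0215 t 8.125 [ 0.2   0.64 -0.65  1.76  0.36  1.02 -0.63]
8.5 [-0.0014 -0.0031  0.005 ] [ 0.004 -0.001 -0.001]
15 [-0.0014 -0.0008  0.0051] [ 0.117 -0.001 -0.001]
22 [-0.0014  0.0016  0.0056] [ 0.239 -0.001 -0.001]
29 [-0.0014  0.0039  0.0063] [ 0.362 -0.002 -0.001]
36 [-0.0014  0.0061  0.0073] [ 0.484 -0.002 -0.001]
43 [-0.0014  0.0082  0.0086] [ 0.606 -0.002 -0.001]
```

View pics/l9.png

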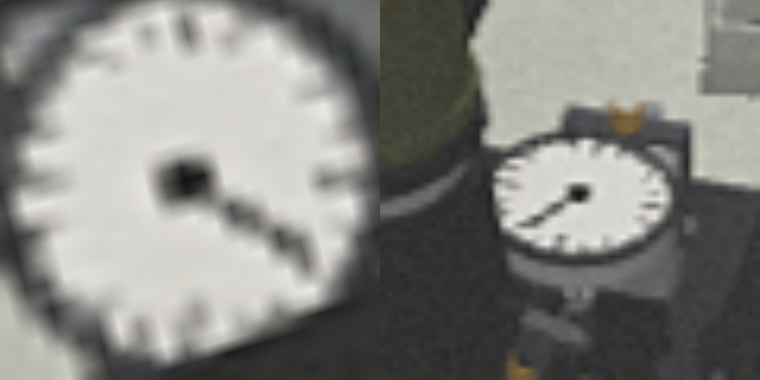

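View pics/w9.png

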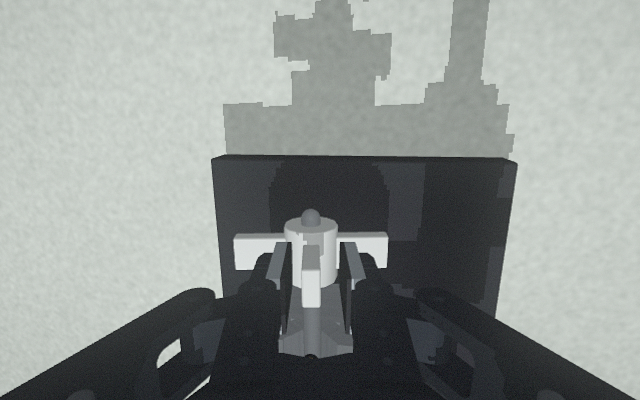

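>>> step_arm --plan '[[-0.68, [-0.0014, -0.0031, 0.005], [0, 0, 0]], [-0.68, [-0.0014, -0.0008, 0.005], [0.117, 0, 0]], [-0.68, [-0.0014, 0.0016, 0.0056], [0.239, 0, 0]], [-0.68, [-0.0014, 0.0039, 0.0063], [0.362, 0, 0]], [-0.68, [-0.0014, 0.0061, 0.0073], [0.484, 0, 0]]]'

```text
clock: 8.85
tcp_pos: [0.5338, 0.0906, 0.0999]
tool_rot: [0.688, 0.656, -0.215, -0.226]
force: [-1.4, 0.2, 1.6]
grip_width: 0.0138
```

```bash
python3 - <<'E'
s=open('h.py').read()
s=s.replace("    th=np.radians(np.arange(0,360,1));","    if C0 is not None:\n        q=cv2.GaussianBlur(gr,(0,0),8)[150:250,150:250]; hy,hx=np.unravel_index(np.argmin(q),q.shape); hx+=150; hy+=150\n    else: hx=hy=S/2\n    th=np.radians(np.arange(0,360,1));").replace("(S/2+rr*np.sin(t))","(hx+rr*np.sin(t))").replace("(S/2-rr*np.cos(t))","(hy-rr*np.cos(t))")
open('h.py','w').write(s)
E
python3 - <<'E'
from h import *
print(dial(load('s9'),C0=CD)[0],dial(load('s6'),C0=CD)[0])
look(10,(36,43,48))
E
```

```text
6.812090599112477 6.790751436725258
side dial 6.71 tilt 36.4 rel 0.0107 0.0038 0.0149 F [-1.4  0.2  1.6] grip 0.0138 t 8.85 [ 0.16  0.94 -0.63  1.33  0.23  1.6  -0.52]
36 [ 0.0008 -0.0022 -0.0044] [-0.008 -0.002 -0.002]
43 [ 0.0009  0.0002 -0.0043] [ 0.114 -0.002 -0.002]
48 [ 0.0009  0.002  -0.004 ] [ 0.201 -0.002 -0.002]
```

View pics/l10.png

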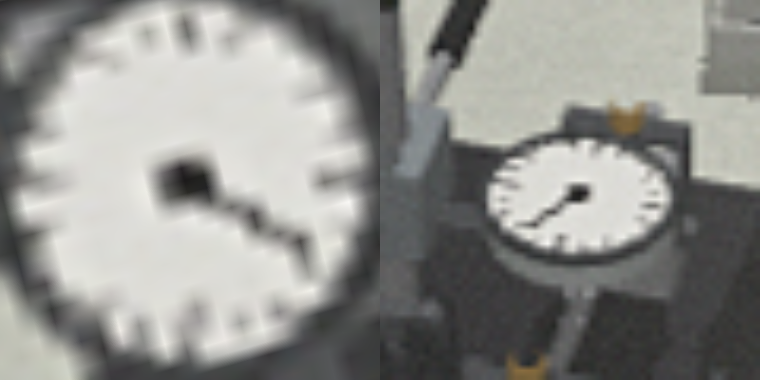

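View pics/w10.png

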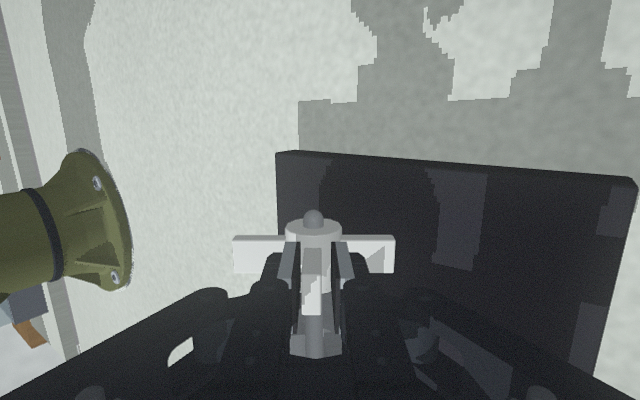

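>>> step_arm --plan '[[-0.68, [0.0008, -0.001, -0.004], [0.05, 0, 0]], [-0.68, [0.0008, 0.0002, -0.004], [0.114, 0, 0]], [-0.68, [0.0008, 0.001, -0.004], [0.16, 0, 0]], [-0.68, [0.0008, 0.001, -0.004], [0.16, 0, 0]]]'

```text
clock: 9.45
tcp_pos: [0.5366, 0.0912, 0.1012]
tool_rot: [0.668, 0.637, -0.265, -0.279]
force: [-1.2, 0.7, 0.0]
grip_width: 0.0138
```

Run:
```python
from h import *
look(11,(45,))
print('out',go(.08,45),go(.12,0),go(.12,-45),go(.085,-45),go(.02,-45))
```

```text
side dial 6.73 tilt 45.3 rel 0.0135 0.0045 0.0162 F [-1.2  0.7  0. ] grip 0.0138 t 9.45 [ 0.13  1.04 -0.61  1.18  0.19  1.78 -0.5 ]
45 [-0.0007  0.0022  0.0014] [-0.003 -0.001  0.   ]
out (array([-0.0006,  0.002 , -0.0586]), array([-0.003, -0.001,  0.   ])) (array([-0.0006, -0.0829, -0.0631]), array([-0.789, -0.001, -0.   ])) (array([-0.0007, -0.1178,  0.0218]), array([-1.574e+00, -1.000e-03, -1.000e-03])) (array([-0.0007, -0.0828,  0.0217]), array([-1.574e+00, -1.000e-03, -1.000e-03])) (array([-0.0007, -0.0178,  0.0215]), array([-1.574e+00, -1.000e-03, -1.000e-03]))
```

View pics/w11.png

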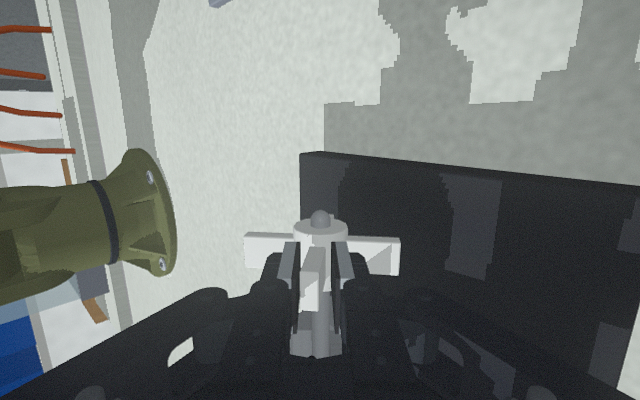

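>>> step_arm --plan '[[-0.6, [0, 0.001, -0.03], [0, 0, 0]], [-0.4, [0, 0.001, -0.06], [0, 0, 0]], [-0.2, [0, -0.02, -0.07], [-0.18, 0, 0]], [-0.18, [0, -0.04, -0.075], [-0.36, 0, 0]], [-0.18, [0, -0.06, -0.072], [-0.54, 0, 0]]]'

```text
clock: 10.18
tcp_pos: [0.5464, 0.0915, 0.1961]
tool_rot: [0.718, 0.685, -0.082, -0.088]
force: [0.6, 0.2, 1.6]
grip_width: 0.035
```

Run:
```python
from h import *
look(12,())
print('out',go(.1,0),go(.1,-25),go(.08,-25),go(.08,-30))
```

```text
side dial 6.74 tilt 13.8 rel 0.0233 0.0052 0.1111 F [0.6 0.2 1.6] grip 0.035 t 10.175 [ 0.19  0.62 -0.64  1.53  0.26  1.33 -0.53]
out (array([-0.0016, -0.013 ,  0.0171]), array([-0.245,  0.002,  0.006])) (array([-0.0013, -0.0518,  0.0364]), array([-0.681,  0.001,  0.006])) (array([-0.0013, -0.0392,  0.052 ]), array([-0.681,  0.001,  0.006])) (array([-0.0013, -0.0444,  0.0566]), array([-0.768,  0.   ,  0.006]))
```

View pics/w12.png

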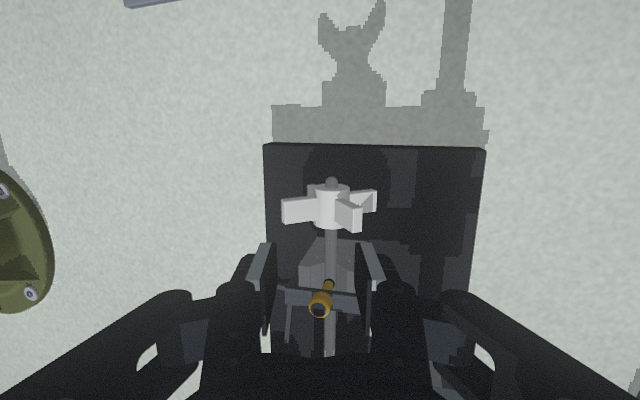

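```bash
cat >> h.py <<'E'
def ang(d,u,v):
    p=pt(d,u,v)-HUB; return 'x %.4f y %.4f z %.4f phi %.1f r %.4f'%(p@EX,p@EY,p[2],np.degrees(np.arctan2(p@EX,p[2])),np.hypot(p@EX,p[2]))
def wz(n,u0,u1,v0,v1,k=6):
    d=load(n); cv2.imwrite(f'pics/{n}z.png',cv2.resize(d['img'][v0:v1,u0:u1,::-1],None,fx=k,fy=k))
E
python3 - <<'E'
from h import *
d=load('w12'); wz('w12',270,390,160,240)
for u,v in [(283,212),(290,208),(356,220),(356,212),(372,198)]: print(u,v,ang(d,u,v))
E
```

```text
283 212 x -0.0302 y 0.0003 z 0.0264 phi -48.9 r 0.0401
290 208 x -0.0253 y 0.0033 z 0.0249 phi -45.4 r 0.0355
356 220 x 0.0238 y 0.0008 z 0.0328 phi 36.0 r 0.0406
356 212 x 0.0237 y 0.0066 z 0.0331 phi 35.5 r 0.0407
372 198 x 0.0305 y 0.0035 z -0.0177 phi 120.1 r 0.0352
```

View pics/w12z.png

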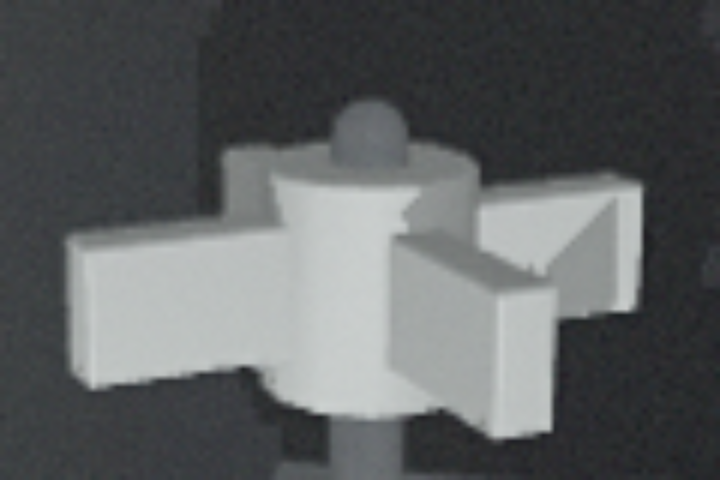

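>>> step_arm --plan '[[-0.18, [0, -0.018, 0.005], [-0.17, 0, 0]], [-0.18, [-0.001, -0.034, 0.02], [-0.34, 0, 0]], [-0.18, [-0.001, -0.044, 0.04], [-0.51, 0, 0.003]], [-0.18, [-0.001, -0.0493, 0.06], [-0.68, 0, 0.006]], [-0.18, [-0.001, -0.0493, 0.06], [-0.68, 0, 0.006]]]'

```text
clock: 10.9
tcp_pos: [0.4821, 0.0932, 0.1494]
tool_rot: [0.709, 0.672, 0.149, 0.154]
force: [2.7, -1.0, -0.8]
grip_width: 0.0353
```

Run:
```python
from h import *
look(13,())
print(go(.08,-25),go(.024,-25))
```

```text
side dial 7.37 tilt -24.7 rel -0.041 0.0039 0.0644 F [ 2.7 -1.  -0.8] grip 0.0353 t 10.9 [-0.18  0.26 -0.23  2.34  1.02  0.28 -1.4 ]
(array([-0.0004,  0.0128, -0.0044]), array([-0.009,  0.   , -0.002])) (array([-0.0004,  0.0133,  0.0516]), array([-0.009,  0.   , -0.002]))
```

View pics/w13.png

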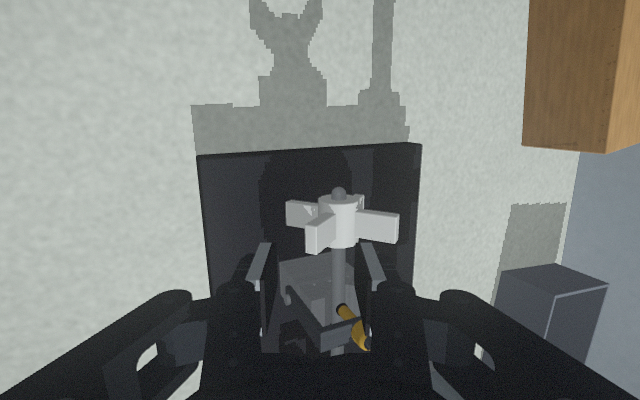

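View pics/s13.png

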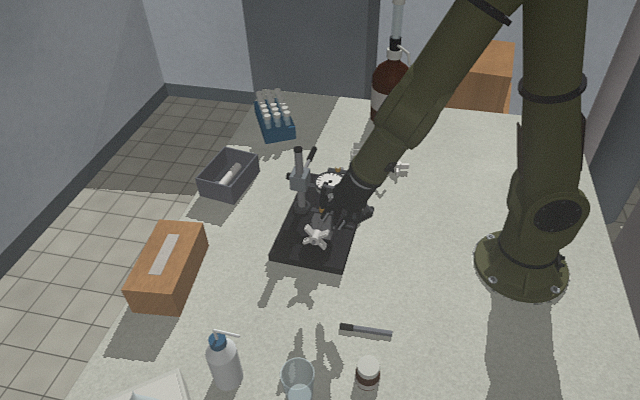

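>>> step_arm --plan '[[-0.18, [0, 0, 0.02], [0, 0, 0]], [-0.18, [0, 0, 0.04], [0, 0, 0]], [-0.18, [0, 0, 0.052], [0, 0, 0]], [-0.18, [0, 0, 0.052], [0, 0, 0]]]'

```text
clock: 11.5
tcp_pos: [0.5055, 0.0916, 0.1012]
tool_rot: [0.709, 0.672, 0.146, 0.154]
force: [-0.0, 0.7, 0.4]
grip_width: 0.0352
```

Run:
```python
from h import *
look(14,(-25,-20,-10,0,10,20),rho=.022)
```

```text
side dial 6.72 tilt -24.5 rel -0.0175 0.0035 0.0162 F [-0.   0.7  0.4] grip 0.0352 t 11.5 [-0.27  0.39 -0.09  2.35  1.53  0.2  -1.89]
-25 [0.0007 0.0091 0.0007] [-0.007  0.002 -0.007]
-20 [0.0007 0.011  0.0008] [ 0.08   0.002 -0.007]
-10 [0.0008 0.0148 0.0015] [ 0.254  0.001 -0.007]
0 [0.0008 0.0184 0.0027] [ 0.429  0.    -0.007]
10 [0.0008 0.0217 0.0046] [ 0.604 -0.    -0.007]
20 [0.0008 0.0247 0.0071] [ 0.778 -0.001 -0.007]
```

View pics/w14.png

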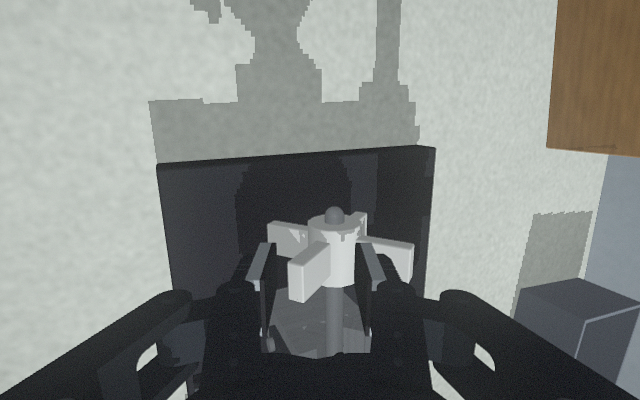

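>>> step_arm --plan '[[-0.25, [0.0005, 0.005, 0.001], [0.06, 0, 0]], [-0.35, [0.0007, 0.01, 0.001], [0.15, 0, 0]], [-0.45, [0.0008, 0.0145, 0.0015], [0.254, 0, -0.003]], [-0.55, [0.0008, 0.0165, 0.002], [0.35, 0, -0.005]], [-0.68, [0.0008, 0.0184, 0.0027], [0.43, 0, -0.007]]]'

```text
clock: 12.22
tcp_pos: [0.5222, 0.0926, 0.1084]
tool_rot: [0.724, 0.69, -0.0, -0.005]
force: [0.0, -0.8, -0.6]
grip_width: 0.0134
```

Run:
```python
from h import *
look(15,(0,8,16,24,32,40),rho=.022)
```

```text
side dial 5.57 tilt 0.4 rel -0.0009 0.0052 0.0234 F [ 0.  -0.8 -0.6] grip 0.0134 t 12.225 [ 0.2   0.56 -0.63  1.91  0.43  0.82 -0.7 ]
0 [ 0.0001 -0.0014  0.    ] [-0.002 -0.004 -0.003]
8 [0.0001 0.0016 0.0002] [ 0.137 -0.004 -0.003]
16 [0.0001 0.0046 0.0009] [ 0.277 -0.004 -0.003]
24 [0.0001 0.0075 0.0019] [ 0.416 -0.004 -0.002]
32 [0.0001 0.0102 0.0034] [ 0.556 -0.005 -0.002]
40 [0.0001 0.0127 0.0051] [ 0.696 -0.005 -0.002]
```

View pics/w15.png

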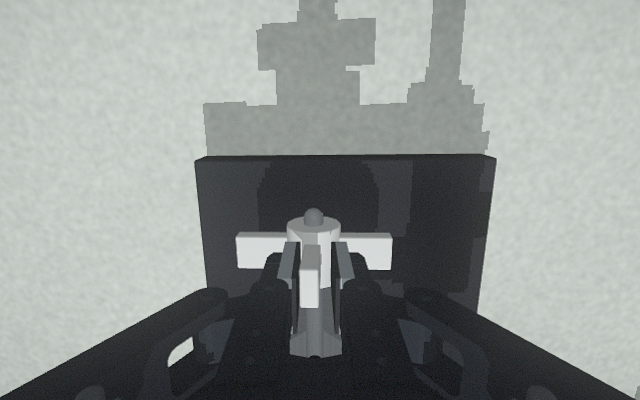

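View pics/l15.png

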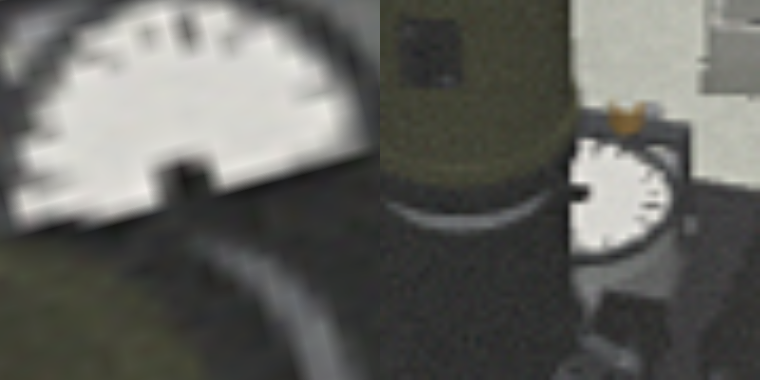

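>>> step_arm --plan '[[-0.68, [0, 0.0016, 0.0002], [0.137, 0, 0]], [-0.68, [0, 0.0046, 0.0009], [0.277, 0, 0]], [-0.68, [0, 0.0075, 0.0019], [0.416, 0, 0]], [-0.68, [0, 0.0102, 0.0034], [0.556, 0, 0]], [-0.68, [0, 0.0127, 0.0051], [0.696, 0, 0]]]'

```text
clock: 12.95
tcp_pos: [0.5346, 0.0916, 0.1024]
tool_rot: [0.679, 0.649, -0.237, -0.248]
force: [-1.2, 0.7, 1.6]
grip_width: 0.0139
```

>>> step_arm --plan '[[-0.68, [0, 0.0015, 0.001], [0.08, 0, 0]], [-0.68, [0, 0.0015, 0.001], [0.08, 0, 0]]]'

```text
clock: 13.2
tcp_pos: [0.5351, 0.0915, 0.0979]
tool_rot: [0.669, 0.639, -0.262, -0.274]
force: [-0.4, -0.0, -0.5]
grip_width: 0.0138
```

Run:
```python
from h import *
look(16)
```

```text
side dial 10.25 tilt 44.6 rel 0.012 0.0047 0.0129 F [-0.4 -0.  -0.5] grip 0.0138 t 13.2 [ 0.13  1.03 -0.61  1.2   0.2   1.76 -0.5 ]
```

View pics/l16.png

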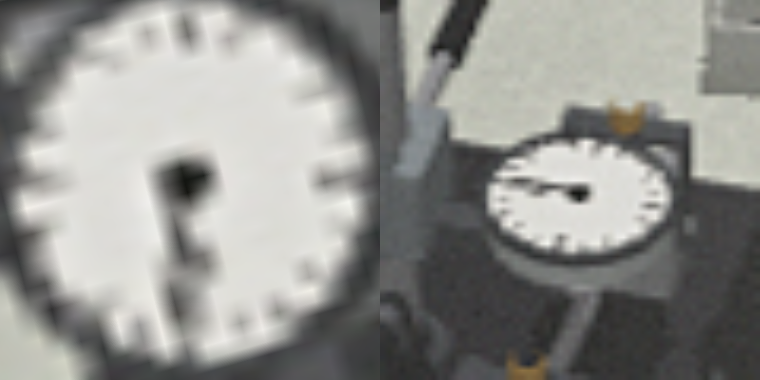

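>>> step_arm --plan '[[-0.6, [0, 0.001, -0.03], [0, 0, 0]], [-0.4, [0, 0.001, -0.06], [0, 0, 0]], [-0.2, [0, -0.02, -0.07], [-0.18, 0, 0]], [-0.18, [0, -0.04, -0.075], [-0.36, 0, 0]], [-0.18, [0, -0.06, -0.072], [-0.54, 0, 0]]]'

```text
clock: 13.92
tcp_pos: [0.5437, 0.0914, 0.1951]
tool_rot: [0.719, 0.686, -0.078, -0.082]
force: [0.8, -1.2, 1.4]
grip_width: 0.0346
```

Run:
```python
from h import *
look(17,(-25,),rho=.08)
wz('w17',270,390,160,240)
```

```text
side dial 10.26 tilt 13.0 rel 0.0206 0.0051 0.1101 F [ 0.8 -1.2  1.4] grip 0.0346 t 13.925 [ 0.21  0.61 -0.66  1.55  0.27  1.31 -0.54]
-25 [-0.001  -0.0375  0.0496] [-0.666  0.002  0.008]
```

View pics/w17z.png

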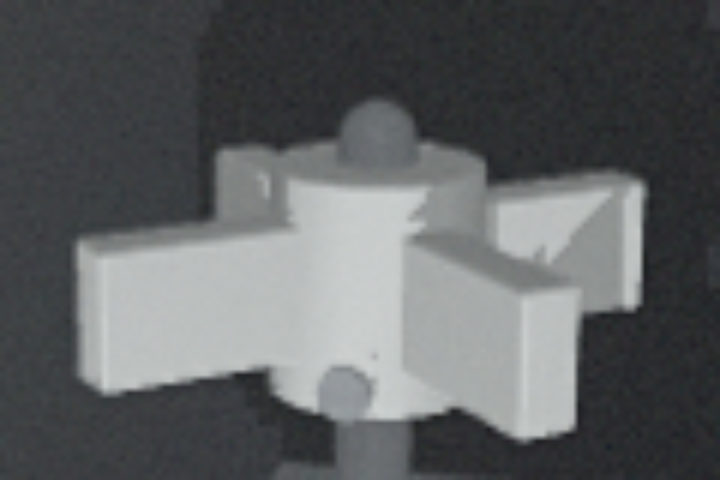

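View pics/l17.png

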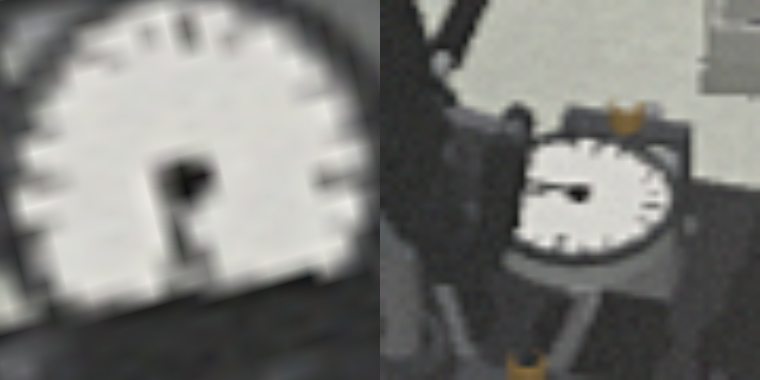

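Run:
```python
from h import *
d=load('w17')
for u,v in [(361,220),(359,218),(363,216)]: print(ang(d,u,v))
d=load('w12')
for u,v in [(357,220),(355,218),(359,216)]: print(ang(d,u,v))
```

```text
x 0.0254 y 0.0006 z 0.0312 phi 39.2 r 0.0403
x 0.0241 y 0.0020 z 0.0316 phi 37.3 r 0.0397
x 0.0266 y 0.0034 z 0.0309 phi 40.8 r 0.0408
x 0.0244 y 0.0006 z 0.0320 phi 37.3 r 0.0403
x 0.0231 y 0.0021 z 0.0326 phi 35.3 r 0.0399
x 0.0256 y 0.0032 z 0.0310 phi 39.5 r 0.0402
```

>>> step_arm --plan '[[-0.18, [0, -0.018, 0.005], [-0.17, 0, 0]], [-0.18, [-0.001, -0.034, 0.02], [-0.34, 0, 0]], [-0.18, [-0.001, -0.043, 0.04], [-0.51, 0, 0.003]], [-0.18, [-0.001, -0.0476, 0.058], [-0.666, 0, 0.006]], [-0.18, [-0.001, -0.0476, 0.058], [-0.666, 0, 0.006]]]'

```text
clock: 14.65
tcp_pos: [0.4818, 0.0928, 0.1489]
tool_rot: [0.708, 0.673, 0.148, 0.154]
force: [2.0, -0.7, -0.3]
grip_width: 0.0351
```

>>> step_arm --plan '[[-0.18, [0, 0, 0.0], [0, 0, 0]], [-0.18, [0, 0, 0.02], [0, 0, 0]], [-0.18, [0, 0, 0.04], [0, 0, 0]], [-0.18, [0, 0, 0.052], [0, 0, 0]], [-0.18, [0, 0, 0.052], [0, 0, 0]]]'

```text
clock: 15.28
tcp_pos: [0.5061, 0.091, 0.1007]
tool_rot: [0.709, 0.672, 0.146, 0.154]
force: [0.4, 0.2, -0.3]
grip_width: 0.0348
```

Run:
```python
from h import *
look(18,(-25,-20,-10,0,10,20),rho=.022)
```

```text
side dial 10.27 tilt -24.6 rel -0.0169 0.0029 0.0157 F [ 0.4  0.2 -0.3] grip 0.0348 t 15.275 [-0.26  0.39 -0.1   2.35  1.54  0.2  -1.9 ]
-25 [ 0.0012  0.0088 -0.0001] [-0.007  0.002 -0.006]
-20 [0.0012 0.0107 0.    ] [ 0.08   0.002 -0.006]
-10 [0.0012 0.0145 0.0007] [ 0.255  0.001 -0.006]
0 [0.0013 0.0181 0.0019] [ 0.429  0.001 -0.006]
10 [0.0013 0.0214 0.0038] [ 0.604  0.    -0.007]
20 [0.0013 0.0244 0.0063] [ 0.778 -0.    -0.007]
```

View pics/w18.png

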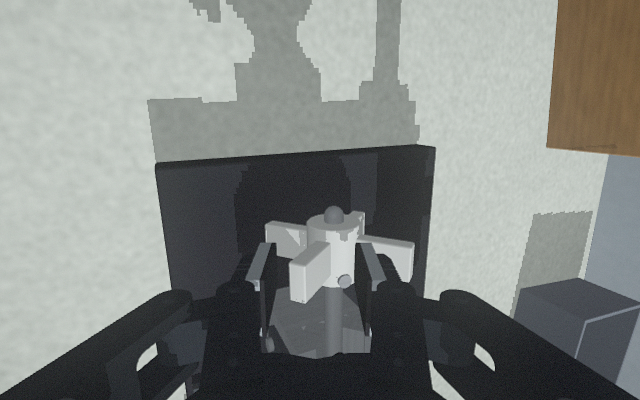

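>>> step_arm --plan '[[-0.25, [0.0005, 0.005, 0.0005], [0.06, 0, 0]], [-0.35, [0.0007, 0.01, 0.0005], [0.15, 0, 0]], [-0.45, [0.0008, 0.0145, 0.0007], [0.254, 0, -0.003]], [-0.55, [0.001, 0.0165, 0.0013], [0.35, 0, -0.005]], [-0.68, [0.001, 0.0181, 0.0019], [0.43, 0, -0.006]]]'

```text
clock: 16.0
tcp_pos: [0.5221, 0.0926, 0.1083]
tool_rot: [0.723, 0.69, -0.0, -0.005]
force: [0.4, -0.8, -0.6]
grip_width: 0.0139
```

Run:
```python
from h import *
look(19,(6,12,18,24,30,36),rho=.022)
```

```text
side dial 5.52 tilt 0.4 rel -0.001 0.0052 0.0233 F [ 0.4 -0.8 -0.6] grip 0.0139 t 16.0 [ 0.2   0.56 -0.63  1.91  0.43  0.82 -0.7 ]
6 [0.0001 0.0012 0.0001] [ 0.102 -0.004 -0.003]
12 [0.0001 0.0035 0.0004] [ 0.206 -0.004 -0.003]
18 [0.0001 0.0057 0.001 ] [ 0.311 -0.004 -0.003]
24 [0.0001 0.0078 0.0019] [ 0.416 -0.004 -0.002]
30 [0.0001 0.0099 0.0029] [ 0.521 -0.004 -0.002]
36 [0.0001 0.0118 0.0041] [ 0.625 -0.004 -0.002]
```

>>> step_arm --plan '[[-0.68, [0, 0.0012, 0.0001], [0.102, 0, 0]], [-0.68, [0, 0.0035, 0.0004], [0.206, 0, 0]], [-0.68, [0, 0.0057, 0.001], [0.311, 0, 0]], [-0.68, [0, 0.0057, 0.001], [0.311, 0, 0]]]'

```text
clock: 16.6
tcp_pos: [0.5283, 0.0912, 0.1043]
tool_rot: [0.715, 0.682, -0.107, -0.112]
force: [-0.8, -0.6, 0.5]
grip_width: 0.0138
```

Run:
```python
from h import *
look(20,(24,30,36),rho=.022)
```

```text
side dial 12.4 tilt 17.9 rel 0.0052 0.0041 0.0193 F [-0.8 -0.6  0.5] grip 0.0138 t 16.6 [ 0.2   0.74 -0.65  1.62  0.31  1.22 -0.58]
24 [-0.0005  0.0044 -0.0013] [0.109 0.001 0.001]
30 [-0.0005  0.0067 -0.0009] [0.213 0.001 0.001]
36 [-0.0005  0.0089 -0.0003] [0.318 0.001 0.001]
```

View pics/l20.png

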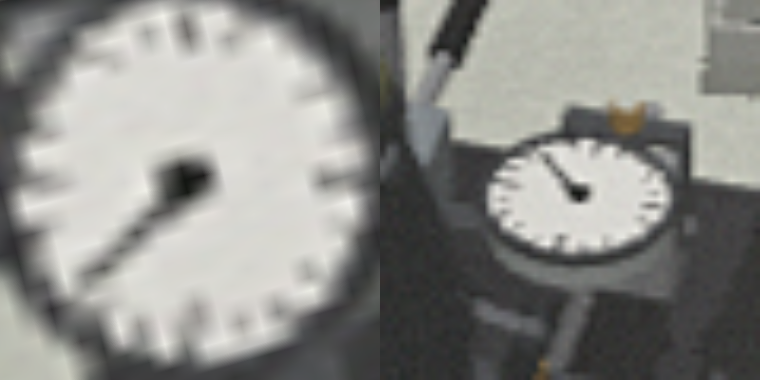

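>>> step_arm --plan '[[-0.68, [-0.0005, 0.004, -0.001], [0.109, 0, 0]], [-0.68, [-0.0005, 0.0067, -0.0009], [0.213, 0, 0]], [-0.68, [-0.0005, 0.0067, -0.0009], [0.213, 0, 0]]]'

```text
clock: 17.08
tcp_pos: [0.5346, 0.0904, 0.103]
tool_rot: [0.699, 0.666, -0.18, -0.187]
force: [-0.0, -0.6, -0.1]
grip_width: 0.0139
```

Run:
```python
from h import *
look(21,(36,42,45),rho=.022)
```

```text
side dial 12.62 tilt 30.1 rel 0.0116 0.0036 0.018 F [-0.  -0.6 -0.1] grip 0.0139 t 17.075 [ 0.17  0.87 -0.63  1.42  0.26  1.48 -0.53]
36 [0.0001 0.0023 0.0004] [0.106 0.001 0.   ]
42 [0.0001 0.0045 0.0007] [0.21  0.001 0.   ]
45 [0.0001 0.0057 0.001 ] [0.263 0.001 0.   ]
```

View pics/w21.png

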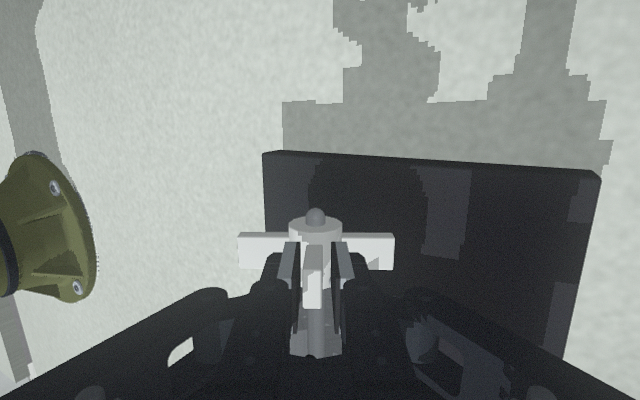

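>>> step_arm --plan '[[-0.68, [0, 0.0023, 0.0004], [0.106, 0, 0]], [-0.68, [0, 0.0045, 0.0007], [0.21, 0, 0]], [-0.68, [0, 0.0067, 0.001], [0.3, 0, 0]], [-0.68, [0, 0.0067, 0.001], [0.3, 0, 0]]]'

```text
clock: 17.68
tcp_pos: [0.5396, 0.0901, 0.0988]
tool_rot: [0.663, 0.632, -0.277, -0.29]
force: [0.1, 0.4, -0.3]
grip_width: 0.0137
```

Run:
```python
from h import *
look(22,(47,),rho=.022)
d=load('w22'); wz('w22',270,390,200,330,4)
for n in ('w9','w10','w11','w20','w21','w22'):
  pass
```

```text
side dial 12.42 tilt 47.3 rel 0.0166 0.0036 0.0138 F [ 0.1  0.4 -0.3] grip 0.0137 t 17.675 [ 0.12  1.06 -0.61  1.14  0.19  1.83 -0.5 ]
47 [ 0.0002 -0.0002  0.0007] [-0.002  0.001 -0.   ]
```

View pics/w22z.png

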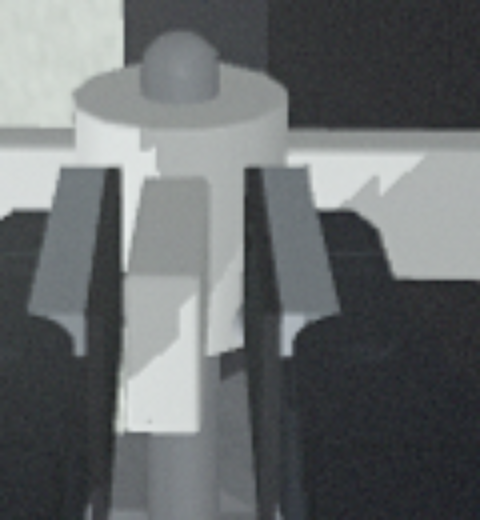

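View pics/l22.png

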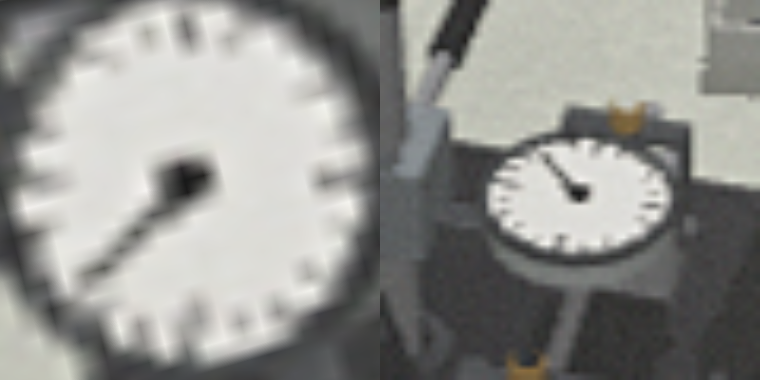

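Run:
```python
from h import *
for n in ('w20','w21','w22'):
    d=load(n); T=Twc(d); g=cv2.cvtColor(d['img'],cv2.COLOR_RGB2GRAY)
    v,u=np.mgrid[235:320,285:345]; z=d['z_map'][v,u]
    P=np.stack([(u-d['cx'])/d['fx']*z,(v-d['cy'])/d['fy']*z,z],-1)@T[:3,:3].T+T[:3,3]-HUB
    x=P@EX; y=P@EY; zz=P[...,2]; r=np.hypot(x,zz); m=(r>.037)&(r<.043)&(abs(y)<.01)&(g[v,u]>90)
    a=np.degrees(np.arctan2(x,zz))[m]; print(n,m.sum(),np.percentile(a,[5,50,95]).round(1),'mid',a.mean().round(1))
```

```text
w20 833 [ 7.9 13.2 18.4] mid 13.2
w21 812 [23.1 28.4 33.3] mid 28.2
w22 825 [39.7 45.2 50.1] mid 45.0
```

Readings of 12.40, 12.62 and 12.42 at paddle angles of 13.2°, 28.2° and 45.0° bracket the peak at about 28°. I turn back to that.

Run:
```python
from h import *
from scipy.optimize import curve_fit
t=np.radians([8.4,37.3,129.2,193.2,208.2,225]); r=[6.80,6.73,10.25,12.40,12.62,12.42]
p,c=curve_fit(lambda t,m,a,o:m+a*np.cos(t-o),t,r,p0=[9.7,3,3.6]); print(p[:2],np.degrees(p[2]),np.degrees(c[2,2]**.5), (np.array(r)-(p[0]+p[1]*np.cos(t-p[2]))).round(2))
for a in (40,33,26,22): print(a,go(.022,a))
```

```text
[9.61295765 2.94637029] 206.9538365403057 1.0574876421649029 [-0.02  0.02  0.01 -0.07  0.06  0.01]
40 (array([ 0.0002, -0.0029,  0.0008]), array([-0.124,  0.001, -0.   ]))
33 (array([ 0.0002, -0.0055,  0.0013]), array([-0.246,  0.001, -0.   ]))
26 (array([ 0.0002, -0.0081,  0.0022]), array([-0.368,  0.001, -0.   ]))
22 (array([ 0.0002, -0.0095,  0.0028]), array([-0.438,  0.001, -0.   ]))
```

Six readings fit a sinusoid with amplitude 2.95 mm, and the peak falls at φ = 207-180 = 27°. The worst residual is 0.07 mm.

>>> step_arm --plan '[[-0.68, [0, -0.0029, 0.0008], [-0.124, 0, 0]], [-0.68, [0, -0.0055, 0.0013], [-0.246, 0, 0]], [-0.68, [0, -0.0081, 0.0022], [-0.368, 0, 0]], [-0.68, [0, -0.0095, 0.0028], [-0.43, 0, 0]], [-0.68, [0, -0.0095, 0.0028], [-0.43, 0, 0]]]'

```text
clock: 18.4
tcp_pos: [0.5309, 0.0905, 0.1075]
tool_rot: [0.709, 0.678, -0.135, -0.14]
force: [0.5, -0.1, 0.1]
grip_width: 0.0135
```

```bash
cat >> h.py <<'E'
def padang(n,lo=-60,hi=60):
    d=load(n); T=Twc(d); g=cv2.cvtColor(d['img'],cv2.COLOR_RGB2GRAY)
    v,u=np.mgrid[150:330,270:400]; z=d['z_map'][v,u]
    P=np.stack([(u-d['cx'])/d['fx']*z,(v-d['cy'])/d['fy']*z,z],-1)@T[:3,:3].T+T[:3,3]-HUB
    x=P@EX; y=P@EY; zz=P[...,2]; r=np.hypot(x,zz); a=np.degrees(np.arctan2(x,zz)); m=(r>.037)&(r<.043)&(abs(y)<.01)&(g[v,u]>90)&(a>lo)&(a<hi)
    a=a[m]; print('paddle',m.sum(),np.percentile(a,[5,50,95]).round(1),a.mean().round(1))
E
python3 - <<'E'
from h import *
look(23,(18,),rho=.022); padang('w23',0,60)
E
```

```text
side dial 12.58 tilt 22.4 rel 0.0079 0.0035 0.0225 F [ 0.5 -0.1  0.1] grip 0.0135 t 18.4 [ 0.19  0.78 -0.64  1.54  0.29  1.32 -0.55]
18 [ 0.0009 -0.0016  0.0006] [-0.08   0.001 -0.001]
paddle 788 [18.3 23.3 28.4] 23.3
```

View pics/l23.png

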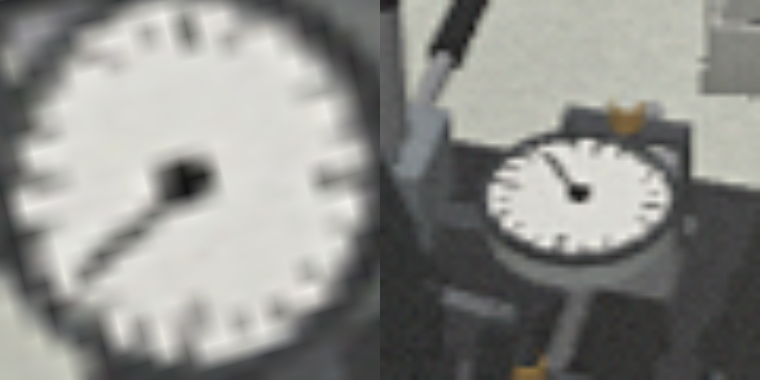

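Run:
```python
from h import *
print(go(.022,29.5),go(.022,26))
```

```text
(array([0.0009, 0.0028, 0.0007]), array([ 0.12 ,  0.001, -0.001])) (array([0.0009, 0.0015, 0.0005]), array([ 0.059,  0.001, -0.001]))
```

>>> step_arm --plan '[[-0.68, [0, 0.0015, 0.0005], [0.059, 0, 0]], [-0.68, [0, 0.0028, 0.0007], [0.12, 0, 0]], [-0.68, [0, 0.0028, 0.0007], [0.12, 0, 0]]]'

```text
clock: 18.88
tcp_pos: [0.5341, 0.0899, 0.1016]
tool_rot: [0.7, 0.667, -0.177, -0.185]
force: [-0.2, 0.0, 0.2]
grip_width: 0.0141
```

Run:
```python
from h import *
look(24); padang('w24',0,60)
```

```text
side dial 12.62 tilt 29.7 rel 0.0111 0.0031 0.0166 F [-0.2  0.   0.2] grip 0.0141 t 18.875 [ 0.17  0.87 -0.63  1.42  0.26  1.47 -0.53]
paddle 826 [22.4 27.7 32.5] 27.5
```

View pics/w24.png

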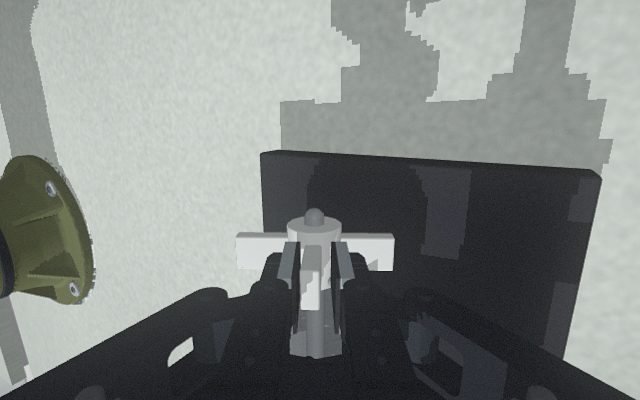

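The paddle is at 27.5° and the dial is at its maximum of 12.6. I open the fork, withdraw straight out and go clear.

>>> step_arm --plan '[[-0.5, [0, 0, 0], [0, 0, 0]], [-0.5, [0, 0, 0], [0, 0, 0]], [-0.5, [0, 0, -0.03], [0, 0, 0]], [-0.5, [0, 0, -0.07], [0, 0, 0]], [-0.5, [0, 0, -0.12], [0, 0, 0]]]'

```text
clock: 19.6
tcp_pos: [0.5929, 0.0872, 0.2086]
tool_rot: [0.7, 0.667, -0.177, -0.184]
force: [1.3, -0.2, -0.2]
grip_width: 0.0212
```

Run:
```python
from h import *
look(25); padang('w25',0,60)
```

```text
side dial 12.62 tilt 29.6 rel 0.0699 0.0032 0.1236 F [ 1.3 -0.2 -0.2] grip 0.0212 t 19.6 [ 0.13  0.85 -0.63  1.11  0.24  1.78 -0.49]
paddle 230 [22.7 27.7 32.7] 27.7
```

>>> step_arm --plan '[[-0.5, [0, -0.01, -0.04], [-0.15, 0, 0]], [-0.5, [0.03, -0.03, -0.09], [-0.3, 0, 0]], [-0.5, [0.08, -0.05, -0.12], [-0.45, 0, 0]], [-0.5, [0.12, -0.07, -0.13], [-0.5, 0, 0]], [-0.5, [0.12, -0.07, -0.13], [-0.5, 0, 0]]]'

```text
clock: 20.32
tcp_pos: [0.5989, 0.2128, 0.3584]
tool_rot: [0.721, 0.693, -0.003, -0.005]
force: [0.3, -0.4, 0.5]
grip_width: 0.0213
```

Run:
```python
from h import *
look(26); t=cap('top','t26.png')
r,C,_=dial(t,C0=CD); print('top dial',r)
```

```text
side dial 12.63 tilt 0.7 rel 0.07 0.1289 0.2734 F [ 0.3 -0.4  0.5] grip 0.0213 t 20.325 [-0.01  0.52 -0.68  1.21  0.31  1.52 -0.68]
top dial 12.51350849514914
```

View pics/s26.png

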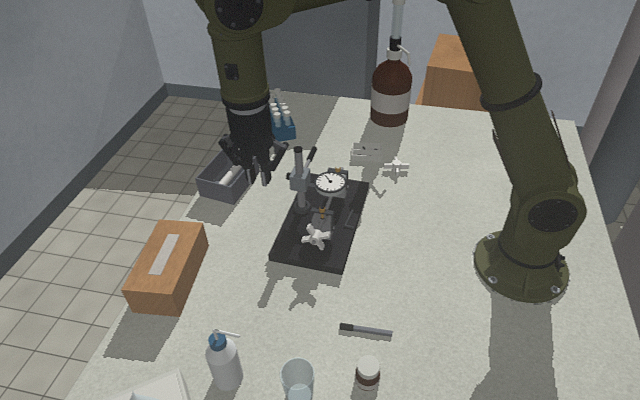

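View pics/t26.png

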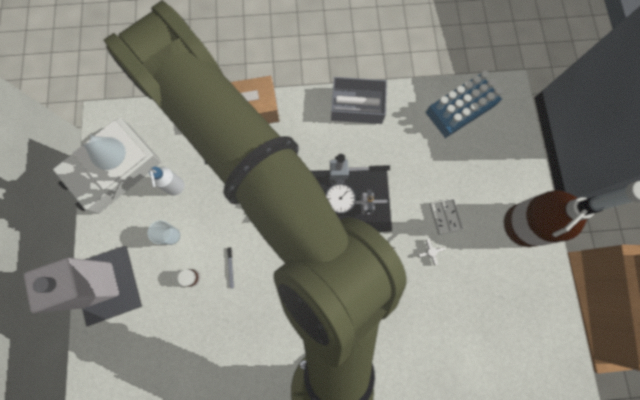

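Both views show everything in its original place, the carriage down, the robot clear and the dial at 12.5–12.6. I hand in now.

>>> step_arm --plan '[[-0.5, [0, 0, 0], [0, 0, 0]], [-0.5, [0, 0, 0], [0, 0, 0]]]'

```text
clock: 20.72
tcp_pos: [0.6023, 0.2063, 0.3541]
tool_rot: [0.724, 0.69, -0.007, -0.006]
force: [-0.0, 0.5, 1.0]
grip_width: 0.0211
```

```bash
python3 -c "
from bench import arm
print(arm.finish_job())"
```

```text
the job is handed in; nothing more can be done
None
```

The job is handed in at about 21 s: the carriage is down and the shaft is left with its high spot under the plunger, reading about 12.6 mm.

- **Lowering:** The carriage started several mm below the top, which I first noticed in the dial reading. My first lowering therefore overshot to about 11 mm. I raised the carriage to 6.8–7.0 mm (top and side views) and released the bar there.
- **Turning:** I turned the shaft by three paddles in turn, held loosely between the fingers. The dial was about 6.7 near the low spot, then read 12.40, 12.62 and 12.42 across the top. A sinusoid fitted to six readings put the peak at 27° on the last paddle, with an amplitude of 2.95 mm. I swept past the peak and came back, leaving the paddle at 27.5°.
- **Last checks:** After the fingers withdrew, the paddle stood at 27.7°. The dial read 12.63 in the side view and 12.51 in the top view, well short of the 16 mm end of travel. The robot was clear of everything. The bystanders I could see in the last pictures looked unmoved by eye; I did not measure their positions.
- **Disagreement:** The two views sometimes differed by up to 0.7 mm on the dial early on. After I improved the side reading they agreed to about 0.1 mm at the end.

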